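# Put the bench kit back on its shadow tiles

### The job

Put the bench kit back on its shadow tiles: lay the red-handled screwdriver, the black-handled screwdriver and the adjustable spanner each squarely on the painted silhouette that matches it, the same way round as the silhouette, and stand the nearer blue-lidded pot (the one within reach) upright on the round blue spot. Leave the pine block and the green-lidded tin where they are.

Things in the scene. Friction and masses are not known exactly. Their poses are not given: they have to be found in the camera images.
- driver_red_grip (a point): Red-handled screwdriver lying loose, 90 g, 199 mm long; handle 96 mm long, 28 wide, 30 high; thin shank. Point: on the handle near the balance point, 15 mm above the underside, 40 mm from mid-length towards the handle end. x: from blade tip (140 mm behind the point) to handle end (60 mm ahead); z up. Grip the handle across y, 35 mm behind to 50 mm ahead of the point.
- driver_black_grip (a point): Black-handled screwdriver lying loose, 80 g, 169 mm long; handle 82 mm long, 24 wide, 26 high; thin shank. Point: on the handle near the balance point, 13 mm above the underside, 35 mm from mid-length towards the handle end. x: from tip (120 mm behind the point) to handle end (50 mm ahead); z up. Grip the handle across y, 30 mm behind to 40 mm ahead of the point.
- wrench_grip (a point): Dark steel adjustable spanner lying flat, loose, 240 g, 192 mm long, 11 mm thick, 46 mm wide at the jaws. Point: in the straight 20 mm wide shank near the balance point, 5.5 mm above the underside. x: from the plain end (101 mm behind the point) to the jaws (end 91 mm ahead); z up. The shank runs from 58 mm behind the point to 15 mm ahead; grip it across y.
- blue_pot_grip (a point): Small round closed pot with a blue lid, standing upright among the tools, loose (a like pot at the far right of the mat is out of reach: leave it), about 140 g: 54 mm in diameter, 58 mm high. Point: on its axis half-way up (29 mm above the underside); z up. The bench beyond x = 0.58 m bears a mat 2 mm thick. There is most room for the fingers along the world y axis.
- tile_red_mid (a point): White tile, 226 (x) x 58 (y) x 8 mm thick, fixed flat on the bench, with the painted silhouette of a screwdriver in red. Point: centre of its top face (8 mm above the bench) and middle of the silhouette's length. x: from the silhouette's blade tip (100 mm behind) to its handle end (100 mm ahead), z up. The red screwdriver's grip point belongs 40 mm ahead of this point along x.
- tile_black_mid (a point): White tile, 226 (x) x 58 (y) x 8 mm thick, fixed flat on the bench, with the painted silhouette of a screwdriver in black. Point: centre of its top face (8 mm above the bench) and middle of the silhouette's length. x: from the silhouette's tip (85 mm behind) to its handle end (85 mm ahead), z up. The black screwdriver's grip point belongs 35 mm ahead of this point along x.
- tile_wrench_head (a point): White tile, 226 (x) x 58 (y) x 8 mm thick, fixed flat on the bench, with the painted silhouette of an adjustable spanner in green. Point: on its top face (8 mm above the bench) in the silhouette's jaw end, 70 mm from the tile's centre. x: from the silhouette's plain end to its jaws, z up. The spanner's grip point belongs 65 mm behind this point along x.
- tile_pot_mid (a point): White tile, 226 (x) x 58 (y) x 8 mm thick, fixed flat on the bench, with a painted round blue spot, 54 mm across, at its centre. Point: centre of the spot on the top face (8 mm above the bench); z up.
- pine_block: Bystander, leave alone: plain pine block, 60 x 45 x 30 mm high, loose, at the far edge of the work area. Origin: centre of its underside. (The fixed green bench vice stands between the two halves of the work area, x 0.40 to 0.63, y -0.07 to 0.07 m, 0.17 m high.)
- nail_tin: Bystander, leave alone: round flat tin with a green lid, 68 mm across, 32 mm high, loose, just beyond the bench vice. Origin: centre of its underside.

How it is judged:
By the outcome, as a careful person would: the job done as asked, in the order asked, and still so for the second after the job is handed in, with the robot touching nothing.
It also fails if it takes over 128 s, if anything falls off the work surface, if the arm or the gripper's body presses on something with over 40 N, if the wrist force passes 120 N, or if a joint passes its speed limit or range.

### The arm

A 7-joint arm with a two-finger parallel gripper is mounted at the origin on a cart in front of the work surface, level with it; the furniture and walls round the work are solid. World frame = base frame: x ahead of the robot, y to its left, z up, the work surface at z = 0. Lengths are in m, angles in rad, forces in N, time in s.
With the tool pointing down it reaches from about 0.425 to 0.8 m from the base axis. Payload 8.3 kg.
Tool frame: the origin (TCP) lies midway between the tips of the shut fingers; the grasp point (between the pads) lies 19 mm behind it (robot.tcp_to_grasp is the distance from the TCP to the grasp point, in m); z points along the fingers, y is the direction in which the jaws open and shut (so a half turn about z gives the same grasp; the last joint's range is limited). The gripper opens to 85 mm and grips with 20 to 120 N. Pads are 22 mm wide; open, the fingers measure 114 mm over their backs; the gripper's body (76 mm by 85 mm) begins 54 mm behind the grasp point. The pads swing forward as they close: fully open they stand 13 mm farther back than shut.
Start: joints at [1.076, 0.383, 0.016, 1.37, -0.006, 1.388, -0.046], TCP at [0.262, -0.568, 0.204] pointing down, gripper open.
Joint ranges: [-2.95, 2.95], [-0.25, 2.06], [-1.52, 1.56], [0.18, 2.33], [-1.44, 4.58], [0.02, 2.06], [-3.01, 3.01]. Speed limits (rad/s): [2.39, 2.39, 3.01, 3.01, 3.14, 3.14, 3.14].

### API

Orientations are given as a rotation vector (axis times angle).
In Python, from bench import robot gives the robot as it stands. The module is installed in compiled form; this text tells all that it offers.
- The arm moves only by the tool step_arm, never from a script. Its arguments are lists of equal length, an entry for each row: "travel": the shift along the world's x, y, z in units of 30 mm (1.0 is 30 mm), a list of three; "yaw": the turn about the world's z in units of 5 degrees (1.0 is 5 degrees); "grip": the closure, from -1 (fully open) to 1 (shut). A call has exactly 5 rows; each row shifts and turns the commanded pose from where the row before left it; what a row does not reach is not made up. A row lasts 1/10 s, in which the tool goes at most 50 mm and 8.59 degrees, less where a joint would pass 70% of its speed; a pose out of reach is approached as far as the arm can. A call is refused whole if a number of a shift passes 1 or a number of a turn 1, either way. A call with a gripper value outside its range is refused whole. The fingers move at their own pace and stop on an object; "newtons" is the grip in N (left out, the last holds). Time passes only in rows, so rows that do not move let the fingers close, or fill a call up. It gives the time, the measured TCP pose, the force and the opening at its end, in the units of the state.
- robot.get_obs(): the state, without advancing time (a new reading comes with each control period).
- robot.snapshot(name): name is "scene" or "side" or "wrist"; returns (picture, depth): 384x512x3 uint8, red, green, blue; 384x512 float32, m along the optical axis (not along the pixel's ray), 0 where there is no reading.
- robot.camera_params(name): a dict with "camera_matrix" (3x3 intrinsics, pixels), "k1" (the pictures are not rectified: a ray, as slopes to the right and down, at radius r is drawn at 1 + k1 r^2 times it, then the intrinsics apply), "eye" and "attitude" of the camera in the world. Camera axes: x right, y up, looking along -z (the intrinsics and any distortion apply to the point x, -y, -z); pixel columns grow to the right and rows downward; lengths in m; the calibration is good to about 2 mm. A picture is of the moment at which its call begins: read the wrist's pose just before it. camera_params takes no time and is no camera call; for the wrist camera it gives the pose at the moment of the call.
- robot.finish_job(): hands the job in, once; it reports no verdict.
Trained networks look in the newest picture that a camera, given by its name, has taken for a name from the list of things; names that differ only in an ending like _2 or _b are one class to them, and where a whole thing is asked for, a point or a joint stands for the part that bears it (a point fixed in the world has none). Each returns a list of dicts, best first, with "p" (0 to 1); they miss things now and then, are a little off and sometimes report something else, mostly with a low value. They report only what shows in the picture. A call takes as long as a camera call.
- robot.recognise(camera, query): "point" ([x, y, z] in m, in world coordinates, good to about 4 mm: the middle of the surface that is visible of it).
- robot.masks_of(camera, query): "mask" (384x512 bool, what is visible of it).
The state is a dict: "time": time; "q": joint angles; "qd": joint speeds; "joint_torque": joint torques, N m; "eef_pos": TCP position; "tcp_rot": TCP orientation; "wrist_force": force on the tool from outside, world axes, zero at the start; "wrist_torque": the same for the moment, N m; "opening": finger opening in m.
Only numpy, scipy, OpenCV 4.12 (cv2) and the standard library are available. Lean on these libraries where they do the work, as an engineer would, in place of code of your own. Each camera call takes 0.05 s, during which the arm holds its last target.

## Working session

There is one attempt and no reset: what is moved stays moved. The work goes in short steps, Python scripts to look and compute and a tool call to move; the robot and the scene stay as the last step left them, time stands still between calls to the robot, and variables do not carry over. Pictures are saved under pics/ and viewed, and the job is handed in when it is done.

Besides the shell and the picture viewer there is one more tool, called after "Request:" by a JSON object that holds its "method" and its "body", one argument or row to a line. step_arm: Moves the arm, as the interface text tells. Its arguments: {"type":"object","properties":{"travel":{"type":"array"},"yaw":{"type":"array"},"grip":{"type":"array"},"newtons":{"type":"number"}},"required":["travel","yaw","grip"]}

```bash
mkdir -p pics; ls; cat > h.py <<'E'
import numpy as np, cv2
from scipy.spatial.transform import Rotation as R
from bench import robot
def save(n,name):
    im,d=robot.snapshot(name); p=robot.camera_params(name)
    cv2.imwrite(f'pics/{n}.png',im[:,:,::-1]); np.savez(f'pics/{n}.npz',im=im,d=d,K=p['camera_matrix'],k1=p['k1'],eye=p['eye'],att=p['attitude'])
    return im,d,p
E
python3 - <<'E'
from h import *
o=robot.get_obs(); print(o)
for n in ['scene','side','wrist']:
    im,d,p=save(n+'0',n); print(n,p)
E
```

```text
pics
{'time': 0.0, 'q': array([ 1.07608581,  0.38423092,  0.01638896,  1.3711411 , -0.0063181 ,
        1.38820478, -0.04651955]), 'qd': array([ 2.42975056e-03, -3.97006127e-04,  5.51471908e-04,  2.40027911e-03,
        5.38684241e-04, -9.62845624e-05,  3.10049216e-04]), 'joint_torque': array([-1.27759566e-03, -6.27599931e+01,  8.43909234e-01, -3.71825802e+01,
        1.65619788e-02,  1.41018711e-02,  1.67830115e-05]), 'eef_pos': array([ 0.26137182, -0.56711683,  0.20318945]), 'tcp_rot': array([-3.06680314e+00, -6.72666497e-01,  6.84974576e-04]), 'wrist_force': array([-0.9606547 , -0.2080706 ,  0.00198029]), 'wrist_torque': array([ 0.03695741, -0.03371109,  0.00904678]), 'opening': 0.08552924340952578}
scene {'camera_matrix': array([[420.49754381,   0.        , 257.84777549],
       [  0.        , 420.49754381, 191.7027235 ],
       [  0.        ,   0.        ,   1.        ]]), 'k1': -0.03952831396906842, 'eye': array([0.12940901, 0.45672369, 0.72293982]), 'attitude': array([ 0.37196562, -0.85257956, -2.18444947])}
side {'camera_matrix': array([[492.24010738,   0.        , 264.85718341],
       [  0.        , 492.24010738, 193.59058949],
       [  0.        ,   0.        ,   1.        ]]), 'k1': -0.15153144718545264, 'eye': array([0.47334734, 0.93090966, 0.56075249]), 'attitude': array([ 0.0962836 , -1.52420179, -2.56905778])}
wrist {'camera_matrix': array([[280.82704342,   0.        , 253.84869007],
       [  0.        , 280.82704342, 190.02672537],
       [  0.        ,   0.        ,   1.        ]]), 'k1': -0.026195438909406565, 'eye': array([ 0.32799997, -0.53611466,  0.37198001]), 'attitude': array([-0.25297812,  0.16523407, -1.12984441])}
```

View pics/scene0.png

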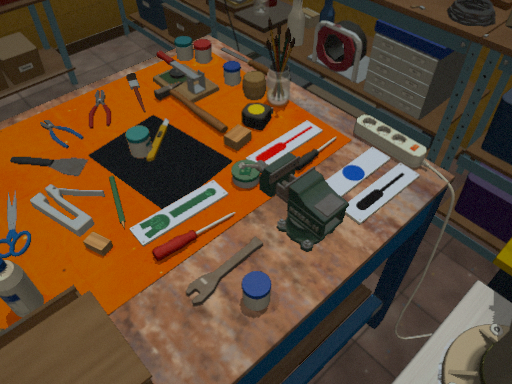

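View pics/side0.png

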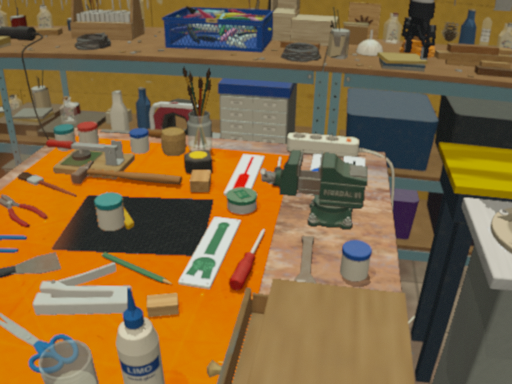

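View pics/wrist0.png

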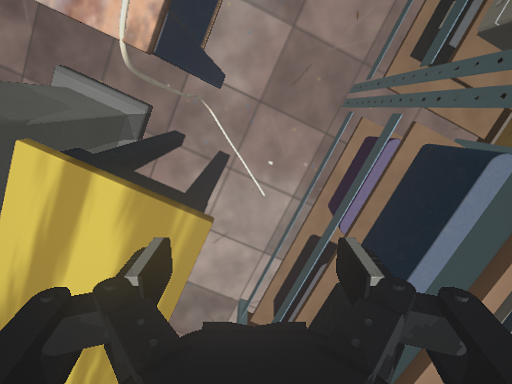

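```bash
cat >> h.py <<'E'
def cloud(d,p):
    if not isinstance(p,dict): p=dict(camera_matrix=p['K'],k1=float(p['k1']),eye=p['eye'],attitude=p['att'])
    h,w=d.shape; u,v=np.meshgrid(np.arange(w),np.arange(h))
    K=np.asarray(p['camera_matrix']); k1=p['k1']
    pts=np.stack([u,v],-1).reshape(-1,1,2).astype(float)
    s=cv2.undistortPoints(pts,K,np.array([k1,0,0,0,0.])).reshape(h,w,2)
    c=np.stack([s[...,0]*d,-s[...,1]*d,-d],-1)
    return c@R.from_rotvec(p['attitude']).as_matrix().T+p['eye']
def project(P,p):
    if not isinstance(p,dict): p=dict(camera_matrix=p['K'],k1=float(p['k1']),eye=p['eye'],attitude=p['att'])
    c=(np.atleast_2d(P)-p['eye'])@R.from_rotvec(p['attitude']).as_matrix()
    x=c[:,0]/-c[:,2]; y=-c[:,1]/-c[:,2]; f=1+p['k1']*(x*x+y*y); K=p['camera_matrix']
    return np.c_[K[0,0]*x*f+K[0,2],K[1,1]*y*f+K[1,2]]
def ortho(P,im,z,x0,x1,y0,y1,res,p,d):
    "top view at plane z, image: rows=+x up, cols: +y left"
    xs=np.arange(x1,x0,-res); ys=np.arange(y1,y0,-res)
    X,Y=np.meshgrid(xs,ys,indexing='ij'); q=project(np.c_[X.ravel(),Y.ravel(),np.full(X.size,z)],p).reshape(*X.shape,2).astype(np.float32)
    return cv2.remap(im,q[...,0],q[...,1],cv2.INTER_LINEAR)
E
python3 - <<'E'
from h import *
for n in ['scene','side']:
    f=np.load(f'pics/{n}0.npz'); W=cloud(f['d'],f)
    for q in ['driver_red_grip','driver_black_grip','wrench_grip','blue_pot_grip','tile_red_mid','tile_black_mid','tile_wrench_head','tile_pot_mid','pine_block','nail_tin']:
        r=robot.recognise(n,q); print(n,q,[(np.round(x['point'],3).tolist(),round(x['p'],2)) for x in r[:4]])
    p=dict(camera_matrix=f['K'],k1=float(f['k1']),eye=f['eye'],attitude=f['att'])
    t=ortho(W,f['im'],0.004,0.35,0.85,-0.4,0.4,0.00125,p,f['d']); cv2.imwrite(f'pics/top_{n}.png',t[:,:,::-1])
print(robot.get_obs()['time'])
E
```

```text
scene driver_red_grip [([0.61, 0.238, 0.022], 0.78)]
scene driver_black_grip [([0.607, -0.157, 0.023], 0.68)]
scene wrench_grip [([0.501, 0.22, 0.011], 0.96), ([0.611, -0.154, 0.023], 0.74)]
scene blue_pot_grip [([0.412, 0.196, 0.057], 0.88)]
scene tile_red_mid []
scene tile_black_mid [([0.42, -0.196, 0.001], 0.64)]
scene tile_wrench_head [([0.685, 0.186, 0.008], 0.96)]
scene tile_pot_mid [([0.495, -0.216, 0.007], 0.75), ([0.659, 0.008, 0.034], 0.44)]
scene pine_block [([0.773, -0.067, 0.033], 0.7)]
scene nail_tin [([0.656, 0.007, 0.036], 0.88)]
side driver_red_grip [([0.612, 0.249, 0.021], 0.6)]
side driver_black_grip [([0.419, 0.208, 0.049], 0.59)]
side wrench_grip [([0.508, 0.189, 0.003], 0.57)]
side blue_pot_grip []
side tile_red_mid [([0.69, -0.162, 0.008], 0.64)]
side tile_black_mid [([0.411, -0.297, 0.01], 0.49)]
side tile_wrench_head [([0.69, 0.196, 0.008], 0.9)]
side tile_pot_mid [([0.69, 0.194, 0.008], 0.67)]
side pine_block [([0.786, -0.051, 0.028], 0.8)]
side nail_tin [([0.666, 0.014, 0.033], 0.81)]
1.15
```

View pics/top_scene.png

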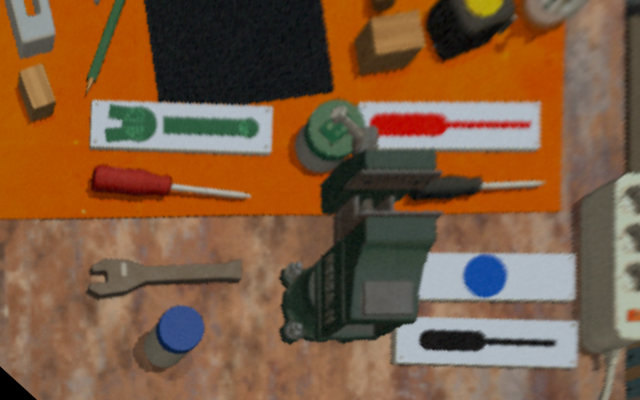

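```bash
cat > m.py <<'E'
from h import *
def P(n):
    f=np.load(f'pics/{n}.npz'); return f, dict(camera_matrix=f['K'],k1=float(f['k1']),eye=f['eye'],attitude=f['att'])
def rect(n,z,box,lo,hi,res=0.0005,minA=200e-6):
    "box x0,x1,y0,y1; hsv range -> list of (cx,cy,L,W,angle of long axis in world deg from +y)"
    f,p=P(n); t=ortho(None,f['im'],z,*box,res,p,None); h=cv2.cvtColor(t,cv2.COLOR_RGB2HSV)
    m=cv2.inRange(h,np.array(lo),np.array(hi)); m=cv2.morphologyEx(m,cv2.MORPH_CLOSE,np.ones((5,5)))
    cs,_=cv2.findContours(m,cv2.RETR_EXTERNAL,cv2.CHAIN_APPROX_NONE); out=[]
    for c in cs:
        if cv2.contourArea(c)*res*res<minA: continue
        w=np.c_[box[1]-c[:,0,1]*res, box[3]-c[:,0,0]*res]
        (cx,cy),(a,b),an=cv2.minAreaRect(w.astype(np.float32)*1000)
        bx=cv2.boxPoints(((cx,cy),(a,b),an)); e=[bx[1]-bx[0],bx[2]-bx[1]]; e=max(e,key=np.linalg.norm)
        if e[1]<0:e=-e
        out.append((cx,cy,max(a,b),min(a,b),np.degrees(np.arctan2(-e[0],e[1]))))
    return [tuple(round(float(v),1) for v in o) for o in out],t
E
python3 - <<'E'
from m import *
W=([0,0,120],[180,60,255]); 
for nm,box in [('red',(0.62,0.76,-0.30,-0.02)),('wr',(0.62,0.76,0.03,0.32)),('pot',(0.46,0.545,-0.33,-0.11)),('blk',(0.38,0.455,-0.335,-0.07))]:
  for c in ['scene0','side0']:
    r,t=rect(c,0.008,box,*W); print(nm,c,'white',r); cv2.imwrite(f'pics/o_{nm}_{c}.png',t[:,:,::-1])
print('redsil',rect('scene0',0.008,(0.66,0.73,-0.30,-0.02),[0,150,60],[6,255,255])[0],rect('side0',0.008,(0.66,0.73,-0.30,-0.02),[0,150,60],[6,255,255])[0])
print('green',rect('scene0',0.008,(0.62,0.76,0.03,0.32),[40,100,30],[90,255,255])[0],rect('side0',0.008,(0.62,0.76,0.07,0.32),[40,100,30],[90,255,255])[0])
print('blue',rect('scene0',0.008,(0.46,0.545,-0.33,-0.11),[100,120,60],[130,255,255])[0])
print('black',rect('scene0',0.008,(0.40,0.45,-0.31,-0.11),[0,0,0],[180,255,60])[0])
print('redd',rect('scene0',0.02,(0.57,0.66,0.08,0.31),[0,150,50],[5,255,255])[0],'side',rect('side0',0.02,(0.57,0.66,0.08,0.31),[0,150,50],[5,255,255])[0])
E
```

```text
red scene0 white [(689.7, -156.7, 226.5, 59.5, 0.0)]
red side0 white [(639.6, -173.1, 45.7, 33.0, 67.1), (683.9, -148.7, 257.6, 76.0, 0.3)]
wr scene0 white [(688.9, 175.5, 225.3, 60.5, -2.0)]
wr side0 white [(691.6, 173.1, 231.2, 61.3, -2.0)]
pot scene0 white [(502.5, -217.0, 196.0, 62.0, -0.0)]
pot side0 white [(525.8, -269.2, 121.5, 38.5, -0.0), (525.6, -168.7, 39.1, 9.8, -88.9)]
blk scene0 white [(416.2, -204.4, 228.6, 71.8, -0.9)]
blk side0 white [(414.6, -260.2, 158.2, 66.0, 7.8)]
redsil [(691.8, -158.0, 196.0, 26.4, 0.7)] [(693.0, -131.2, 100.5, 23.0, -0.0)]
green [(687.8, 138.7, 114.5, 20.5, -1.3), (691.1, 238.1, 60.5, 43.8, -4.8)] [(689.9, 133.2, 108.4, 15.5, -1.4), (693.2, 232.9, 54.0, 38.8, -3.7)]
blue [(503.2, -202.0, 52.5, 52.0, -90.0)]
black [(421.7, -204.5, 165.1, 23.0, -1.6)]
redd [(611.9, 241.0, 97.0, 31.9, -5.8)] side [(615.3, 243.0, 108.9, 25.4, -5.6)]
```

Request:
{"method": "step_arm", "body": {
  "travel": [
    [0.3,0.9,1],
    [0.3,0.9,1],
    [0.4,1,1],
    [0.4,1,0],
    [0.4,1,0]
  ],
  "yaw": [1,1,1,1,1],
  "grip": [-1,-1,-1,-1,-1],
  "newtons": 40
}}

```text
time: 1.65
eef_pos: [0.3163, -0.4228, 0.2956]
tcp_rot: [2.846, 1.325, 0.001]
wrist_force: [0.4, -0.0, -0.2]
opening: 0.0853
```

Request:
{"method": "step_arm", "body": {
  "travel": [
    [0.45,1,0],
    [0.45,1,0],
    [0.45,1,0],
    [0.45,1,0],
    [0.45,1,0]
  ],
  "yaw": [0.9,1,1,1,1],
  "grip": [-1,-1,-1,-1,-1]
}}

```text
time: 2.15
eef_pos: [0.3835, -0.2723, 0.2944]
tcp_rot: [2.501, 1.9, -0.0]
wrist_force: [0.3, -0.3, 0.0]
opening: 0.0854
```

```bash
python3 - <<'E'
from h import *
save('w1','wrist')
E
```

Request:
{"method": "step_arm", "body": {
  "travel": [
    [0.45,1,0],
    [0.45,1,0],
    [0.45,1,0],
    [0.45,1,0],
    [0.45,1,0]
  ],
  "yaw": [1,1,0,0,0],
  "grip": [-1,-1,-1,-1,-1]
}}

```text
time: 2.7
eef_pos: [0.4509, -0.1225, 0.2944]
tcp_rot: [2.33, 2.106, 0.0]
wrist_force: [0.6, -0.2, -1.1]
opening: 0.0849
```

Request:
{"method": "step_arm", "body": {
  "travel": [
    [0.45,1,0],
    [0.45,1,0],
    [0.45,1,0],
    [0.45,1,0],
    [0.45,1,0]
  ],
  "yaw": [0,0,0,0,0],
  "grip": [-1,-1,-1,-1,-1]
}}

```text
time: 3.2
eef_pos: [0.5186, 0.0274, 0.2944]
tcp_rot: [2.331, 2.106, 0.0]
wrist_force: [1.0, 0.1, 0.1]
opening: 0.0854
```

Request:
{"method": "step_arm", "body": {
  "travel": [
    [0.45,1,0],
    [0.45,1,0],
    [0.45,1,-0.5],
    [0.45,1,-1],
    [0.4,0,-1]
  ],
  "yaw": [0,0,0,0,0],
  "grip": [-1,-1,-1,-1,-1]
}}

```text
time: 3.7
eef_pos: [0.5838, 0.1524, 0.2188]
tcp_rot: [-2.322, -2.114, -0.005]
wrist_force: [-0.2, 0.1, 0.0]
opening: 0.0853
```

```bash
python3 - <<'E'
from h import *
o=robot.get_obs();print(o['time'],o['eef_pos'],o['tcp_rot'],robot.tcp_to_grasp)
save('w2','wrist')
E
```

```text
3.7 [0.58376478 0.15237026 0.21876844] [-2.32182026 -2.11358922 -0.00459   ] 0.0187
```

View pics/w1.png

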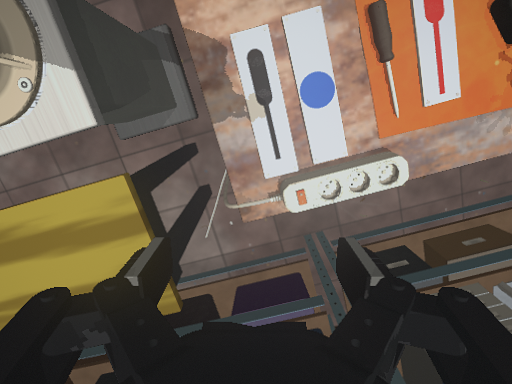

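View pics/w2.png

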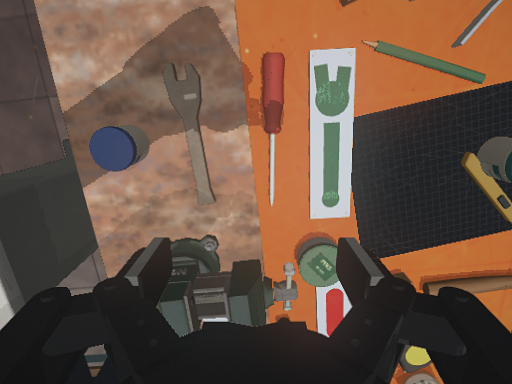

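```bash
sed -i 's/im,d=robot.snapshot(name); p=robot.camera_params(name)/p=robot.camera_params(name); im,d=robot.snapshot(name)/' h.py
cat > lk.py <<'E'
from m import *
WH=([0,0,120],[180,60,255])
def allm(n,objs):
  for k in objs:
    z,box,lo,hi=Q[k]; print(k,rect(n,z,box,lo,hi)[0])
Q={'reddrv':(0.02,(0.57,0.66,0.08,0.31),[0,120,40],[6,255,255]),
'wtile':(0.008,(0.62,0.76,0.03,0.32),*WH),
'wgreen':(0.008,(0.62,0.76,0.03,0.32),[40,100,30],[90,255,255]),
'rtile':(0.008,(0.65,0.73,-0.30,-0.02),*WH),
'rsil':(0.008,(0.66,0.73,-0.30,-0.02),[0,150,60],[8,255,255]),
'ptile':(0.008,(0.46,0.545,-0.33,-0.07),*WH),
'pblue':(0.008,(0.46,0.545,-0.33,-0.07),[100,120,60],[130,255,255]),
'btile':(0.008,(0.38,0.46,-0.335,-0.07),*WH),
'bsil':(0.008,(0.395,0.445,-0.31,-0.1),[0,0,0],[180,255,70]),
'bdrv':(0.02,(0.585,0.65,-0.205,-0.08),[0,0,0],[180,120,80]),
'pot':(0.058,(0.36,0.46,0.14,0.27),[100,120,40],[130,255,255]),
}
E
python3 - <<'E'
from lk import *
o=robot.get_obs();print(o['time'],o['eef_pos'],o['tcp_rot'])
save('w3','wrist'); print(robot.get_obs()['eef_pos'])
allm('w3',['reddrv','wtile','wgreen','pot'])
print('w1');allm('w1',['rtile','rsil','ptile','pblue','btile','bsil','bdrv'])
f,p=P('w3');cv2.imwrite('pics/t3.png',ortho(None,f['im'],0.01,0.35,0.8,0.0,0.4,0.00075,p,None)[:,:,::-1])
f,p=P('w1');cv2.imwrite('pics/t1.png',ortho(None,f['im'],0.01,0.35,0.8,-0.4,0.0,0.00075,p,None)[:,:,::-1])
E
```

```text
3.75 [0.5833425  0.1480384  0.21222574] [-2.3234916  -2.10822807  0.00794765]
[0.58276941 0.14591729 0.21420684]
reddrv [(616.9, 240.1, 95.4, 26.2, -5.1)]
wtile [(691.0, 175.4, 224.7, 58.4, -1.9)]
wgreen []
pot []
w1
rtile [(694.2, -183.8, 153.2, 59.1, 0.6)]
rsil [(694.8, -179.0, 136.0, 25.5, -0.0)]
ptile [(502.5, -203.5, 252.0, 85.0, -0.0)]
pblue [(507.2, -194.0, 51.5, 51.0, -90.0)]
btile [(441.5, -328.0, 37.0, 13.0, -90.0), (420.0, -203.8, 238.5, 80.0, -0.0)]
bsil []
bdrv [(605.4, -140.5, 79.8, 18.0, 7.7), (617.5, -94.5, 65.0, 29.0, -90.0)]
```

View pics/t3.png

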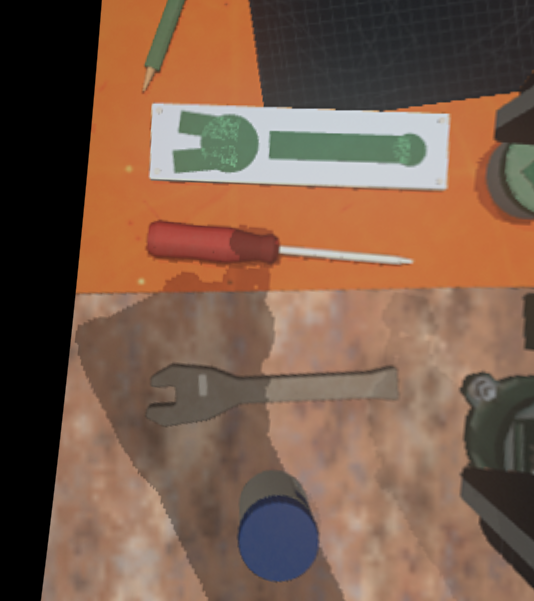

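View pics/t1.png

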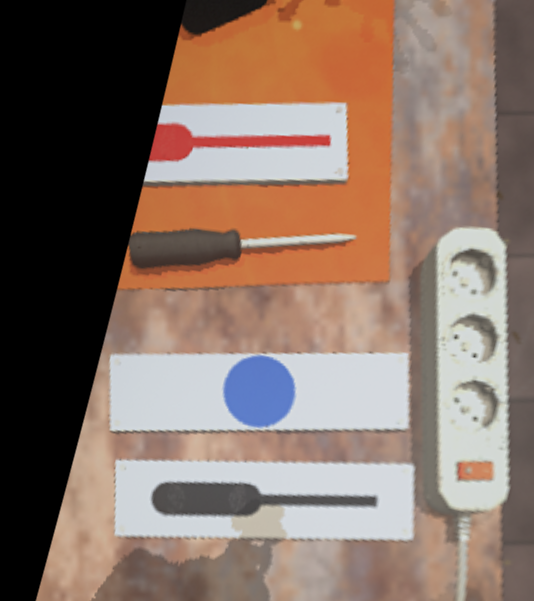

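```bash
python3 - <<'E'
from lk import *
Q['reddrv']=(0.017,)+Q['reddrv'][1:]
for n in ['w4','w5']:
    o=robot.get_obs();print(o['time'],o['eef_pos'],o['tcp_rot'])
    save(n,'wrist'); allm(n,['reddrv','wtile'])
for n in ['scene0','side0']: allm(n,['reddrv'])
E
```

```text
3.8 [0.58276941 0.14591729 0.21420684] [-2.32639676 -2.10527597  0.01039471]
reddrv [(616.8, 240.2, 96.4, 26.3, -5.4)]
wtile [(691.2, 175.4, 224.9, 58.5, -2.0)]
3.85 [0.58328357 0.14552718 0.21706893] [-2.32890031 -2.10490947  0.00642552]
reddrv [(616.9, 240.1, 96.6, 26.5, -5.3)]
wtile [(691.0, 175.4, 224.4, 58.6, -1.9)]
reddrv [(614.1, 240.0, 98.0, 32.5, -5.8)]
reddrv [(616.1, 238.9, 111.7, 26.1, -5.6)]
```

Request:
{"method": "step_arm", "body": {
  "travel": [
    [0.5,1,0],
    [0.5,1,-0.5],
    [0,0.73,-1],
    [0,0,-1],
    [0,0,-1]
  ],
  "yaw": [0,0,0,0,0],
  "grip": [-0.3,-0.3,-0.3,-0.3,-0.3]
}}

```text
time: 4.4
eef_pos: [0.6151, 0.229, 0.1161]
tcp_rot: [2.329, 2.106, 0.006]
wrist_force: [-0.3, -0.7, 0.6]
opening: 0.0557
```

Request:
{"method": "step_arm", "body": {
  "travel": [
    [0,0,-1],
    [0,0,-1],
    [0,0,-1],
    [0,0,-0.4],
    [0,0,0]
  ],
  "yaw": [0,0,0,0,0],
  "grip": [-0.3,-0.3,-0.3,-0.3,-0.3]
}}

```text
time: 4.9
eef_pos: [0.6142, 0.2271, 0.0122]
tcp_rot: [2.332, 2.105, -0.002]
wrist_force: [0.1, 0.2, 0.6]
opening: 0.055
```

```bash
python3 - <<'E'
from lk import *
o=robot.get_obs();print(o['time'],o['eef_pos'],o['tcp_rot'],o['opening'])
save('w6','wrist')
E
```

```text
4.9 [0.61415338 0.22709915 0.01222765] [ 2.33177357e+00  2.10532991e+00 -1.79022912e-03] 0.05501566664370614
```

View pics/w6.png

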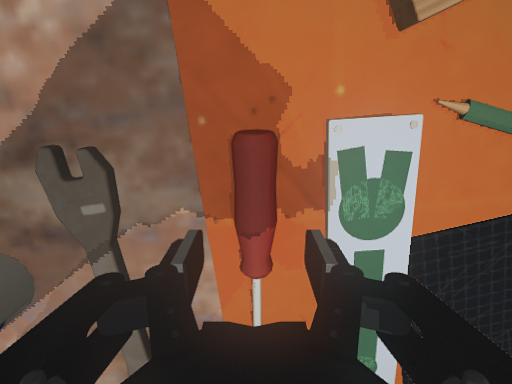

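```bash
python3 - <<'E'
from lk import *
f,p=P('w6')
o=robot.get_obs();print(o['eef_pos'])
print(project([[.6142,.2271,.017],[.6148,.2281,.017],[.616,.240,.017],[.614+.028,.227,.012],[.614-.028,.227,.012],[.614-.028,.227,.031]],p), p['eye'],p['attitude'])
print(rect('w6',0.017,(0.585,0.66,0.18,0.31),[0,120,40],[6,255,255])[0])
E
```

```text
[0.61495643 0.22789277 0.01373002]
[[252.44577604 228.29395003]
 [253.2270708  226.75910333]
 [253.1977569  208.98969963]
 [295.16061693 221.2345027 ]
 [209.61560852 229.2618638 ]
 [204.76304433 242.68143895]] [0.62254153 0.30019446 0.18072454] [-0.286534    0.01460973 -0.1006773 ]
[(617.0, 239.3, 98.0, 26.7, -5.2)]
```

Request:
{"method": "step_arm", "body": {
  "travel": [
    [0,0,-0.25],
    [0,0,0],
    [0,0,0],
    [0,0,0],
    [0,0,0]
  ],
  "yaw": [0,0,0,0,0],
  "grip": [-0.3,-0.3,1,1,1],
  "newtons": 50
}}

```text
time: 5.45
eef_pos: [0.6143, 0.2284, 0.0051]
tcp_rot: [2.33, 2.107, 0.001]
wrist_force: [-0.2, -0.1, 0.5]
opening: 0.0125
```

Request:
{"method": "step_arm", "body": {
  "travel": [
    [0,0,0],
    [0,0,0],
    [0,0,0.3],
    [0,0,0.6],
    [0,0,1]
  ],
  "yaw": [0,0,0,0,0],
  "grip": [1,1,1,1,1]
}}

```text
time: 5.95
eef_pos: [0.6129, 0.2277, 0.0609]
tcp_rot: [-2.329, -2.106, 0.005]
wrist_force: [1.1, -0.7, 0.2]
opening: -0.0001
```

```bash
python3 - <<'E'
from lk import *
o=robot.get_obs();print(o['time'],o['eef_pos'],o['tcp_rot'],o['opening'],o['wrist_force'])
save('w7','wrist')
E
```

```text
5.95 [0.61287188 0.22766551 0.06092624] [-2.32899174 -2.10621587  0.00510768] -0.00010454048875284153 [ 1.06142735 -0.65018543  0.23407932]
```

View pics/w7.png

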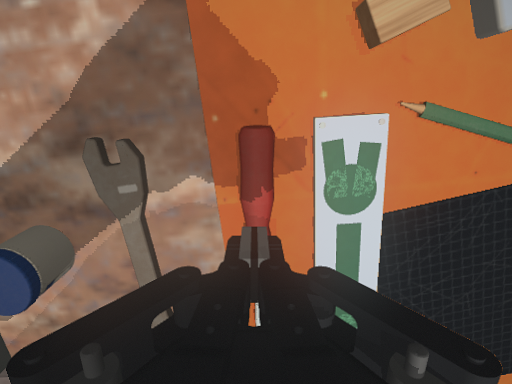

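```bash
python3 - <<'E'
from lk import *
f,p=P('w7')
print(rect('w7',0.017,(0.585,0.66,0.12,0.33),[0,120,40],[6,255,255])[0])
save('scene1','scene');save('side1','side')
print(rect('scene1',0.017,(0.585,0.66,0.12,0.33),[0,120,40],[6,255,255])[0])
W=cloud(f['d'],f); 
for u,v in [(257,140),(257,170),(257,200),(257,220),(255,310),(255,238)]: print(u,v,W[v,u].round(4))
cv2.imwrite('pics/c.png',cv2.resize(np.load('pics/scene1.npz')['im'][180:340,120:340,::-1],None,fx=3,fy=3))
cv2.imwrite('pics/c2.png',cv2.resize(np.load('pics/side1.npz')['im'][150:330,150:330,::-1],None,fx=3,fy=3))
E
```

```text
[(617.3, 243.4, 89.5, 26.8, -5.4)]
[(614.0, 239.7, 97.5, 33.1, -6.7)]
257 140 [0.6211 0.2785 0.0291]
257 170 [0.6189 0.2564 0.0267]
257 200 [0.6167 0.2332 0.0269]
257 220 [0.615  0.2155 0.0236]
255 310 [0.604  0.1197 0.0101]
255 238 [0.6157 0.2397 0.1044]
```

View pics/c.png

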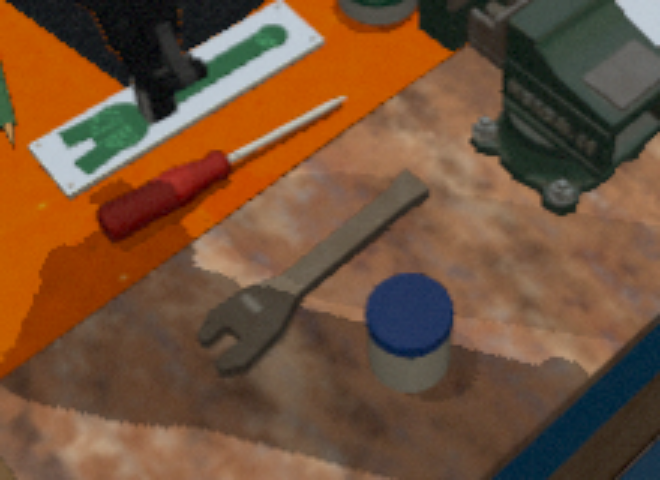

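View pics/c2.png

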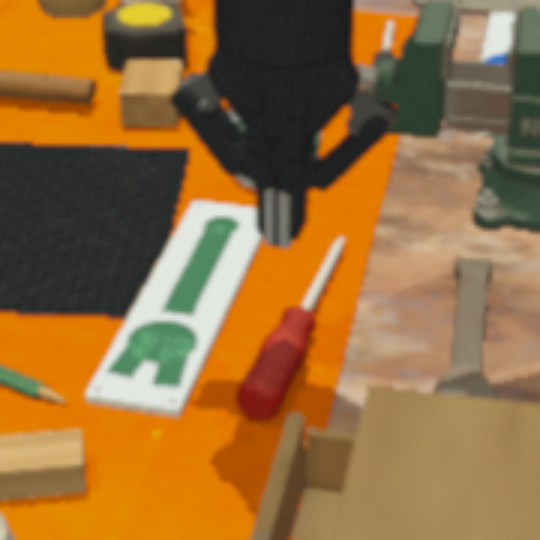

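```bash
python3 - <<'E'
from lk import *
o=robot.get_obs();print(o['time'],o['eef_pos'])
for n in ['scene1','side1']:
    f,p=P(n); W=cloud(f['d'],f); 
    m=(np.abs(W[...,0]-.615)<.05)&(np.abs(W[...,1]-.23)<.06)&(W[...,2]>.035)&(W[...,2]<.14)&(f['d']>0)
    v,u=np.where(m); print(n,len(u)); Z=W[m]
    for lo in np.arange(.035,.14,.01):
        k=(Z[:,2]>=lo)&(Z[:,2]<lo+.01)
        if k.sum(): print(round(lo,3),k.sum(),Z[k].mean(0).round(4),Z[k].min(0).round(3),Z[k].max(0).round(3))
    print('tcp px',project(o['eef_pos'],p))
f,p=P('w7');W=cloud(f['d'],f)
for v in range(222,300,4): print(v,W[v,250].round(4))
print(project(o['eef_pos'],p))
E
```

```text
6.1 [0.61577087 0.22934122 0.06497305]
scene1 109
0.095 22 [0.6111 0.2351 0.101 ] [0.604 0.22  0.096] [0.623 0.241 0.105]
0.105 39 [0.6087 0.2342 0.1099] [0.603 0.221 0.105] [0.624 0.241 0.115]
0.115 31 [0.6084 0.2364 0.119 ] [0.601 0.225 0.115] [0.623 0.241 0.124]
0.125 8 [0.6145 0.2406 0.1296] [0.606 0.239 0.126] [0.621 0.243 0.135]
0.135 9 [0.6163 0.2416 0.1386] [0.603 0.239 0.137] [0.644 0.244 0.14 ]
tcp px [[175.35987979 226.35963484]]
side1 324
0.095 35 [0.6176 0.2383 0.1015] [0.607 0.231 0.097] [0.631 0.241 0.105]
0.105 84 [0.6159 0.2372 0.1101] [0.604 0.226 0.105] [0.631 0.242 0.115]
0.115 86 [0.6162 0.2367 0.1202] [0.603 0.226 0.115] [0.631 0.242 0.125]
0.125 74 [0.616  0.2374 0.1299] [0.604 0.226 0.125] [0.63  0.243 0.135]
0.135 45 [0.6176 0.2387 0.1377] [0.599 0.23  0.135] [0.637 0.244 0.14 ]
tcp px [[243.89210413 244.68585107]]
222 [0.6092 0.2134 0.0211]
226 [0.6087 0.2091 0.0192]
230 [0.6131 0.2401 0.0955]
234 [0.6133 0.2408 0.1017]
238 [0.6133 0.2403 0.1052]
242 [0.6134 0.2406 0.1099]
246 [0.6135 0.2407 0.1141]
250 [0.6135 0.2403 0.1171]
254 [0.6136 0.2406 0.1213]
258 [0.6136 0.2402 0.1239]
262 [0.6135 0.2389 0.1249]
266 [0.6132 0.2366 0.1243]
270 [0.613  0.2346 0.1243]
274 [0.6128 0.2324 0.1239]
278 [0.6127 0.2314 0.1254]
282 [0.6123 0.2278 0.123 ]
286 [0.6121 0.2261 0.1235]
290 [0.612  0.2251 0.1249]
294 [0.6118 0.2228 0.1245]
298 [0.6116 0.2208 0.1246]
[[256.63786323 224.97709291]]
```

The tips close about 31 mm above the reported TCP, and all three cameras agree on this. The fingers therefore closed above the handle. I'll allow for that offset in z.

Request:
{"method": "step_arm", "body": {
  "travel": [
    [0,0,0],
    [0,0,0],
    [0,0,-0.8],
    [0,0,-0.9],
    [0,0,-0.8]
  ],
  "yaw": [0,0,0,0,0],
  "grip": [-0.3,-0.3,-0.3,-0.3,-0.3]
}}

```text
time: 6.6
eef_pos: [0.6133, 0.2278, -0.0154]
tcp_rot: [-2.33, -2.107, 0.003]
wrist_force: [0.4, -0.1, 0.7]
opening: 0.0552
```

```bash
python3 - <<'E'
from lk import *
save('w8','wrist')
o=robot.get_obs();print(o['time'],o['eef_pos'],o['wrist_force'],o['opening'])
save('side2','side')
for n in ['side2','w8']:
    f,p=P(n); W=cloud(f['d'],f); 
    m=(np.abs(W[...,0]-.615)<.06)&(np.abs(W[...,1]-.23)<.025)&(W[...,2]>.005)&(W[...,2]<.09)&(f['d']>0)&(f['im'].max(-1)<110)&((f['im'].max(-1)-f['im'].min(-1))<25)
    Z=W[m]
    for lo in np.arange(.005,.07,.005):
        k=(Z[:,2]>=lo)&(Z[:,2]<lo+.005)
        if k.sum(): print(n,round(lo,3),k.sum(),Z[k].min(0).round(3),Z[k].max(0).round(3))
E
```

```text
6.65 [ 0.61076753  0.22653388 -0.01994141] [-1.08372706 -1.10044198 -3.11373749] 0.05530498459319296
side2 0.015 3 [0.64  0.218 0.018] [0.643 0.233 0.019]
side2 0.02 18 [0.574 0.22  0.02 ] [0.649 0.237 0.025]
side2 0.025 21 [0.572 0.219 0.025] [0.649 0.238 0.03 ]
side2 0.03 25 [0.571 0.218 0.03 ] [0.651 0.239 0.035]
side2 0.035 26 [0.571 0.217 0.035] [0.651 0.238 0.04 ]
side2 0.04 27 [0.571 0.219 0.04 ] [0.651 0.238 0.045]
side2 0.045 25 [0.571 0.216 0.045] [0.648 0.239 0.05 ]
side2 0.05 24 [0.57 0.22 0.05] [0.649 0.242 0.054]
side2 0.055 40 [0.568 0.226 0.055] [0.664 0.243 0.06 ]
side2 0.06 77 [0.556 0.214 0.06 ] [0.669 0.246 0.065]
side2 0.065 137 [0.555 0.208 0.065] [0.671 0.245 0.07 ]
w8 0.005 51 [0.664 0.221 0.005] [0.674 0.255 0.008]
w8 0.01 1 [0.587 0.235 0.015] [0.587 0.235 0.015]
w8 0.015 81 [0.583 0.222 0.015] [0.649 0.244 0.02 ]
w8 0.02 217 [0.575 0.218 0.02 ] [0.655 0.244 0.025]
w8 0.025 304 [0.574 0.218 0.025] [0.656 0.244 0.03 ]
w8 0.03 379 [0.575 0.218 0.03 ] [0.656 0.244 0.035]
w8 0.035 432 [0.574 0.217 0.035] [0.656 0.244 0.04 ]
w8 0.04 504 [0.574 0.216 0.04 ] [0.656 0.244 0.045]
w8 0.045 457 [0.575 0.216 0.045] [0.656 0.244 0.05 ]
w8 0.05 634 [0.577 0.219 0.05 ] [0.655 0.245 0.055]
w8 0.055 510 [0.561 0.228 0.055] [0.672 0.247 0.06 ]
w8 0.06 1249 [0.557 0.222 0.06 ] [0.675 0.248 0.065]
w8 0.065 3535 [0.555 0.212 0.065] [0.675 0.249 0.07 ]
```

View pics/w8.png

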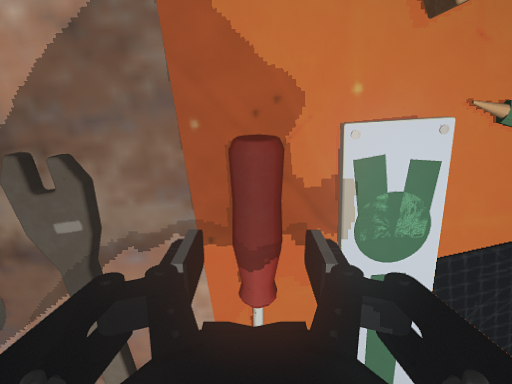

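View pics/side2.png

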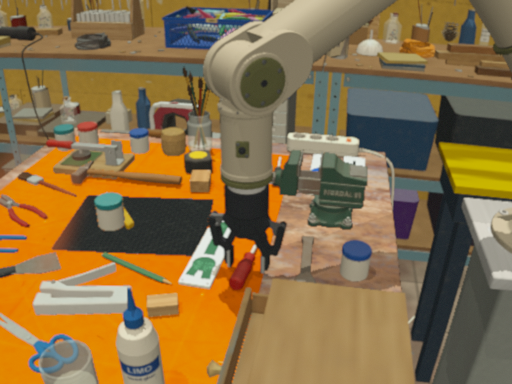

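Request:
{"method": "step_arm", "body": {
  "travel": [
    [0,0,-0.2],
    [0,0,0],
    [0,0,0],
    [0,0,0],
    [0,0,0]
  ],
  "yaw": [0,0,0,0,0],
  "grip": [-0.3,1,1,1,1],
  "newtons": 50
}}

```text
time: 7.2
eef_pos: [0.615, 0.2288, -0.0178]
tcp_rot: [2.33, 2.107, 0.003]
wrist_force: [-1.2, 0.4, 5.7]
opening: 0.0248
```

Request:
{"method": "step_arm", "body": {
  "travel": [
    [0,0,0],
    [0,0,0.3],
    [0,0,0.6],
    [0,0,1],
    [0,0,1]
  ],
  "yaw": [0,0,0,0,0],
  "grip": [1,1,1,1,1]
}}

```text
time: 7.7
eef_pos: [0.6139, 0.2283, 0.0696]
tcp_rot: [-2.33, -2.107, 0.0]
wrist_force: [-0.1, 0.9, 0.5]
opening: 0.025
```

```bash
python3 - <<'E'
from lk import *
save('w9','wrist')
o=robot.get_obs();print(o['time'],o['eef_pos'],o['wrist_force'],o['opening'])
E
```

```text
7.75 [0.61667741 0.2299898  0.07609327] [2.97537295 1.14599149 3.31272391] 0.02496254535739678
```

View pics/w9.png

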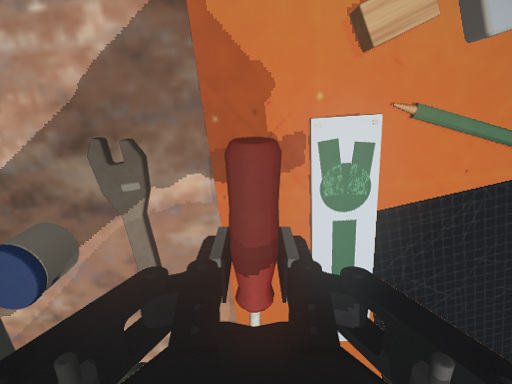

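Request:
{"method": "step_arm", "body": {
  "travel": [
    [0.3,0,1],
    [0.5,-0.5,1],
    [0.5,-1,1],
    [0.5,-1,1],
    [0.5,-1,0.2]
  ],
  "yaw": [0,0.2,0,0,0],
  "grip": [1,1,1,1,1]
}}

```text
time: 8.25
eef_pos: [0.6851, 0.1232, 0.2001]
tcp_rot: [2.309, 2.125, 0.011]
wrist_force: [0.4, 0.4, -1.1]
opening: 0.0251
```

Request:
{"method": "step_arm", "body": {
  "travel": [
    [0.2,-1,0],
    [0,-1,0],
    [0,-1,0],
    [0,-1,0],
    [0,-1,0]
  ],
  "yaw": [0.5,0.5,0,0,0],
  "grip": [1,1,1,1,1]
}}

```text
time: 8.75
eef_pos: [0.689, -0.0278, 0.1951]
tcp_rot: [2.216, 2.226, 0.001]
wrist_force: [0.4, -0.2, -1.1]
opening: 0.0253
```

Request:
{"method": "step_arm", "body": {
  "travel": [
    [0,-1,0],
    [0,-1,0],
    [0,-1,0],
    [0,0,0],
    [0,0,0]
  ],
  "yaw": [0,0,0,0,0],
  "grip": [1,1,1,1,1]
}}

```text
time: 9.25
eef_pos: [0.689, -0.1178, 0.1946]
tcp_rot: [2.219, 2.224, 0.001]
wrist_force: [0.1, 1.3, -0.6]
opening: 0.0254
```

```bash
python3 - <<'E'
from lk import *
o=robot.get_obs();print(o['time'],o['eef_pos'],o['tcp_rot'],o['opening'])
save('w10','wrist'); o=robot.get_obs();print(o['eef_pos'])
f,p=P('w10');cv2.imwrite('pics/t10.png',ortho(None,f['im'],0.008,0.35,0.8,-0.4,0.1,0.00075,p,None)[:,:,::-1])
allm('w10',['rtile','rsil'])
E
```

```text
9.25 [ 0.68896303 -0.11779062  0.19457285] [2.21872332e+00 2.22371024e+00 8.14586119e-04] 0.025402826373607898
[ 0.68907484 -0.11608277  0.19454911]
rtile [(693.0, -66.8, 57.0, 41.5, -90.0)]
rsil [(692.5, -179.5, 240.0, 64.0, -0.0)]
```

View pics/w10.png

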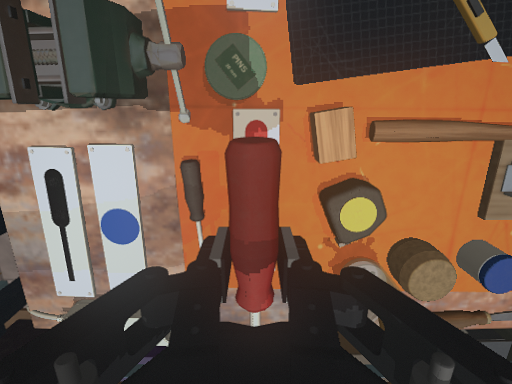

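View pics/t10.png

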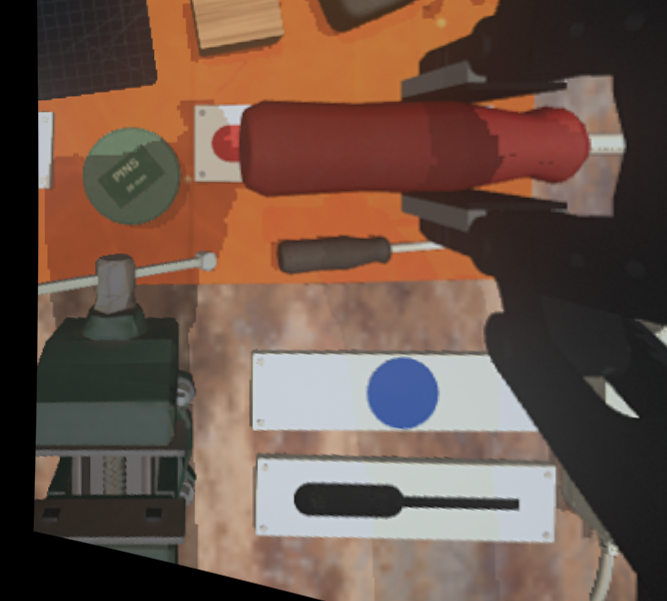

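```bash
python3 - <<'E'
from lk import *
for z in (.225,.229,.233):
  r,t=rect('w10',z,(0.66,0.72,-0.2,-0.02),[0,120,30],[6,255,255]); print(z,r)
f,p=P('w10');W=cloud(f['d'],f);o=f['im'].astype(int)
m=(o[...,0]>2*o[...,1])&(W[...,2]>.15)&(f['d']>0)
Z=W[m];print(len(Z),Z.min(0),Z.max(0),np.median(Z,0))
for y in np.arange(-.16,-.05,.01):
    k=abs(Z[:,1]-y)<.005
    if k.sum(): print(round(y,3),Z[k][:,0].min().round(4),Z[k][:,0].max().round(4),Z[k][:,2].max().round(4))
E
```

```text
0.225 [(689.6, -105.3, 109.4, 29.4, 2.6)]
0.229 [(690.3, -103.3, 106.4, 28.5, 3.0)]
0.233 [(690.3, -101.5, 103.0, 27.5, 3.1)]
7754 [ 0.67614389 -0.15400063  0.21791928] [ 0.70290831 -0.05878905  0.24295459] [ 0.6899092  -0.09494916  0.23654464]
-0.15 0.6799 0.7014 0.2358
-0.14 0.6805 0.7006 0.2352
-0.13 0.6788 0.7015 0.2377
-0.12 0.6774 0.7023 0.2397
-0.11 0.6775 0.7029 0.2401
-0.1 0.6771 0.7029 0.2403
-0.09 0.677 0.7024 0.2408
-0.08 0.6765 0.7026 0.2416
-0.07 0.6761 0.7029 0.2422
-0.06 0.6763 0.702 0.243
```

Request:
{"method": "step_arm", "body": {
  "travel": [
    [0.07,0,-1],
    [0,0,-1],
    [0,0,-1],
    [0,0,-1],
    [0,0,-1]
  ],
  "yaw": [0,0,0,0,0],
  "grip": [1,1,1,1,1]
}}

```text
time: 9.8
eef_pos: [0.6914, -0.1144, 0.0433]
tcp_rot: [-2.214, -2.229, -0.002]
wrist_force: [-0.2, 0.2, -0.6]
opening: 0.0252
```

Request:
{"method": "step_arm", "body": {
  "travel": [
    [0,0,-0.8],
    [0,0,-0.5],
    [0,0,-0.3],
    [0,0,-0.2],
    [0,0,0]
  ],
  "yaw": [0,0,0,0,0],
  "grip": [1,1,1,1,1]
}}

```text
time: 10.3
eef_pos: [0.6914, -0.1164, -0.0101]
tcp_rot: [2.216, 2.226, 0.0]
wrist_force: [0.4, 0.6, -0.8]
opening: 0.0252
```

```bash
python3 - <<'E'
from lk import *
save('w11','wrist')
o=robot.get_obs();print(o['time'],o['eef_pos'],o['tcp_rot'],o['opening'],o['wrist_force'])
E
```

```text
10.35 [ 0.69172697 -0.11649496 -0.00951665] [2.21608899e+00 2.22587360e+00 1.10423793e-03] 0.025321799546666506 [ 1.19230355  0.43128572 -1.13364678]
```

View pics/w11.png

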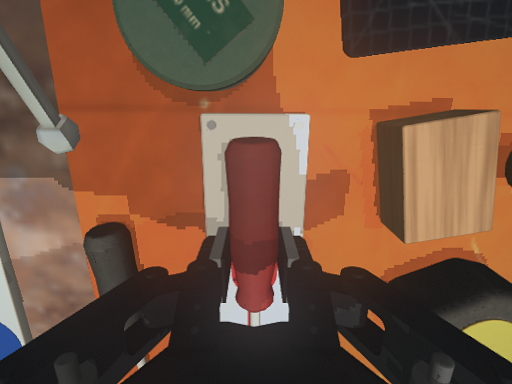

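Request:
{"method": "step_arm", "body": {
  "travel": [
    [0.03,0,-0.05],
    [0,0,0],
    [0,0,0],
    [0,0,0],
    [0,0,0.5]
  ],
  "yaw": [0,0,0,0,0],
  "grip": [1,1,-0.3,-0.3,-0.3]
}}

```text
time: 10.85
eef_pos: [0.6905, -0.1167, 0.0016]
tcp_rot: [-2.214, -2.224, 0.004]
wrist_force: [-0.4, -0.6, 0.6]
opening: 0.0555
```

Request:
{"method": "step_arm", "body": {
  "travel": [
    [0,0,1],
    [0,0,1],
    [0,0,1],
    [0,0,1],
    [0,0,1]
  ],
  "yaw": [0,0,0,0,0],
  "grip": [-0.3,-0.3,-0.3,-0.3,-0.3]
}}

```text
time: 11.35
eef_pos: [0.6922, -0.1165, 0.1561]
tcp_rot: [2.216, 2.226, 0.002]
wrist_force: [0.6, -0.7, 0.1]
opening: 0.0553
```

```bash
python3 - <<'E'
from lk import *
save('w12','wrist')
o=robot.get_obs();print(o['time'],o['eef_pos'],o['tcp_rot'],o['opening'],o['wrist_force'])
f,p=P('w12');cv2.imwrite('pics/t12.png',ortho(None,f['im'],0.012,0.35,0.8,-0.4,0.1,0.00075,p,None)[:,:,::-1])
E
```

```text
11.4 [ 0.69453133 -0.1164396   0.16247045] [2.21189525 2.22108226 0.00930166] 0.055472316887120086 [0.83211193 0.10628937 5.62224423]
```

View pics/w12.png

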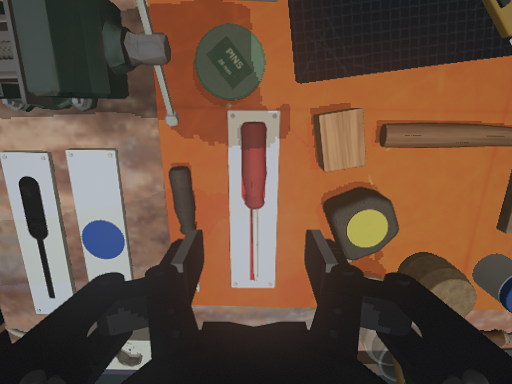

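View pics/t12.png

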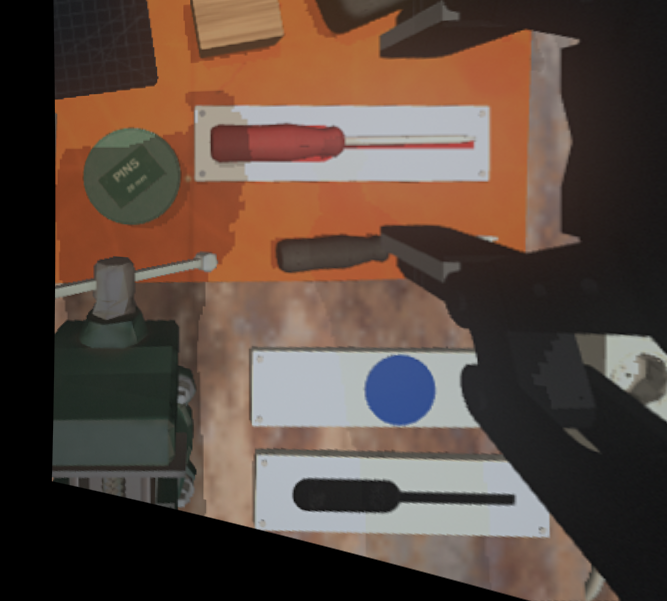

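```bash
python3 - <<'E'
from lk import *
save('w13','wrist'); o=robot.get_obs();print(o['time'],o['eef_pos'],o['tcp_rot'])
f,p=P('w13');t=ortho(None,f['im'],0.008,0.65,0.735,-0.3,-0.03,0.0005,p,None);cv2.imwrite('pics/t13.png',cv2.resize(t[:,:,::-1],None,fx=1.4,fy=1.4))
save('scene2','scene');f,p=P('scene2');t=ortho(None,f['im'],0.008,0.65,0.735,-0.3,-0.03,0.0005,p,None);cv2.imwrite('pics/t13s.png',cv2.resize(t[:,:,::-1],None,fx=1.4,fy=1.4))
f,p=P('w13');W=cloud(f['d'],f);
# cols profile of shank by height
m=(W[...,2]>.014)&(W[...,2]<.05)&(abs(W[...,0]-.692)<.025)&(W[...,1]<-.05)&(W[...,1]>-.27)&(f['d']>0)
Z=W[m]
for y in np.arange(-.265,-.05,.015):
    k=abs(Z[:,1]-y)<.0075
    if k.sum()>3: print(round(y,3),k.sum(),(Z[k][:,0].min()/2+Z[k][:,0].max()/2).round(4),np.median(Z[k][:,0]).round(4),Z[k][:,2].max().round(4))
print(rect('w13',0.008,(0.65,0.735,-0.30,-0.03),[0,0,80],[180,70,255])[0])
E
```

```text
11.45 [ 0.69484457 -0.1164044   0.16060477] [2.21165164 2.22072753 0.00983563]
-0.25 12 0.696 0.6953 0.0157
-0.235 44 0.6953 0.6953 0.0173
-0.22 52 0.6953 0.6953 0.0179
-0.205 50 0.6952 0.6952 0.0183
-0.19 59 0.6946 0.6952 0.0191
-0.175 64 0.6946 0.6939 0.0202
-0.16 54 0.6939 0.6939 0.0269
-0.145 216 0.6939 0.6939 0.0294
-0.13 224 0.6934 0.6938 0.0321
-0.115 307 0.6933 0.6938 0.0336
-0.1 317 0.6933 0.6927 0.0337
-0.085 326 0.6927 0.6927 0.0351
-0.07 370 0.6922 0.6927 0.0361
-0.055 111 0.6922 0.6927 0.0346
[(692.7, -157.7, 223.5, 57.5, 0.0)]
```

View pics/t13.png

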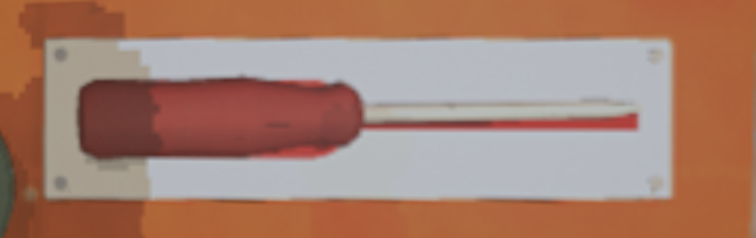

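View pics/t13s.png

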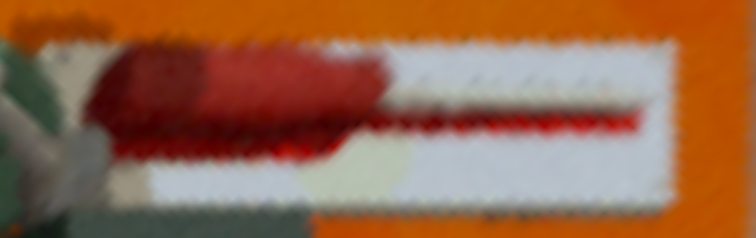

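Request:
{"method": "step_arm", "body": {
  "travel": [
    [-0.5,-0.5,0.3],
    [-0.8,-0.5,0],
    [-0.8,-0.5,0],
    [-0.75,0,0],
    [0,0,0]
  ],
  "yaw": [0.6,0,0,0,0],
  "grip": [-0.3,-0.3,-0.3,-0.3,-0.3]
}}

```text
time: 12.0
eef_pos: [0.604, -0.163, 0.1622]
tcp_rot: [-2.16, -2.281, 0.003]
wrist_force: [0.5, 0.8, 1.1]
opening: 0.0556
```

```bash
cat > prof.py <<'E'
from lk import *
def prof(n,xc,hw,y0,y1,z0,z1,st=.015):
    f,p=P(n);W=cloud(f['d'],f)
    m=(W[...,2]>z0)&(W[...,2]<z1)&(abs(W[...,0]-xc)<hw)&(W[...,1]<y1)&(W[...,1]>y0)&(f['d']>0)
    Z=W[m]; print(n,'y range',Z[:,1].min().round(4),Z[:,1].max().round(4))
    for y in np.arange(y0+st/2,y1,st):
        k=abs(Z[:,1]-y)<st/2
        if k.sum()>3: print(round(y,3),k.sum(),(Z[k][:,0].min()/2+Z[k][:,0].max()/2).round(4),(Z[k][:,0].max()-Z[k][:,0].min()).round(4),Z[k][:,2].max().round(4))
    return Z
E
python3 - <<'E'
from prof import *
save('w14','wrist'); save('w15','wrist');o=robot.get_obs();print(o['time'],o['eef_pos'],o['tcp_rot'])
for n in ['w15','scene2']: prof(n,.608,.03,-.29,-.09,.008,.05)
f,p=P('w15');t=ortho(None,f['im'],0.013,0.37,0.67,-0.35,-0.05,0.0005,p,None);cv2.imwrite('pics/t15.png',t[:,:,::-1])
E
```

```text
12.1 [ 0.60640726 -0.16181027  0.16237242] [ 2.15793839e+00  2.28300002e+00 -3.06445385e-04]
w15 y range -0.2719 -0.1081
-0.267 23 0.619 0.0051 0.0101
-0.252 51 0.6183 0.0059 0.0117
-0.237 54 0.6174 0.0059 0.0123
-0.222 61 0.6158 0.007 0.0126
-0.207 69 0.6149 0.0069 0.0138
-0.192 86 0.6129 0.019 0.0211
-0.177 191 0.6124 0.0196 0.0217
-0.162 233 0.6113 0.0233 0.0249
-0.147 282 0.6106 0.0236 0.0256
-0.132 277 0.6098 0.0234 0.0267
-0.117 300 0.6083 0.0239 0.027
-0.102 40 0.6089 0.0187 0.0245
scene2 y range -0.2755 -0.1079
-0.267 5 0.6188 0.0037 0.012
-0.252 8 0.6177 0.004 0.0132
-0.237 11 0.6176 0.0074 0.0129
-0.222 10 0.6158 0.0073 0.0132
-0.207 11 0.6146 0.0055 0.0139
-0.192 10 0.6117 0.0113 0.0211
-0.177 32 0.6122 0.0177 0.0214
-0.162 36 0.6098 0.0212 0.0265
-0.147 49 0.6091 0.0213 0.0271
-0.132 42 0.6087 0.021 0.0264
-0.117 34 0.602 0.0115 0.025
-0.102 9 0.603 0.0118 0.022
```

View pics/w15.png

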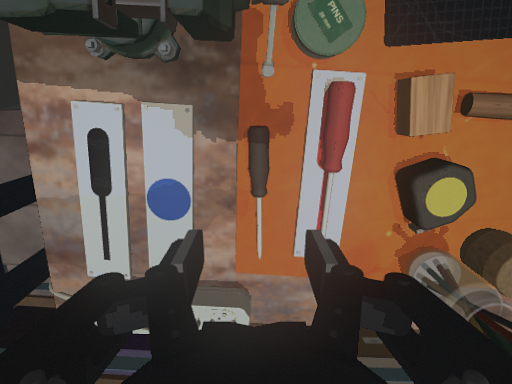

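View pics/t15.png

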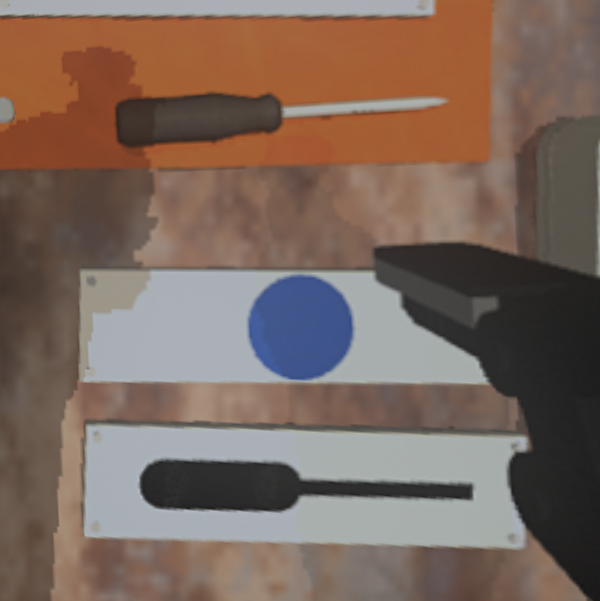

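Request:
{"method": "step_arm", "body": {
  "travel": [
    [0.15,0.12,-1],
    [0,0,-1],
    [0,0,-1],
    [0,0,-1],
    [0,0,-1]
  ],
  "yaw": [0.15,0,0,0,0],
  "grip": [-0.3,-0.3,-0.3,-0.3,-0.3]
}}

```text
time: 12.6
eef_pos: [0.612, -0.157, 0.0107]
tcp_rot: [-2.141, -2.299, -0.001]
wrist_force: [0.2, -0.1, -0.8]
opening: 0.0557
```

Request:
{"method": "step_arm", "body": {
  "travel": [
    [0,0,-0.6],
    [0,0,-0.4],
    [0,0,-0.2],
    [0,0,0],
    [0,0,0]
  ],
  "yaw": [0,0,0,0,0],
  "grip": [-0.3,-0.3,-0.3,-0.3,-0.3]
}}

```text
time: 13.1
eef_pos: [0.612, -0.158, -0.0228]
tcp_rot: [2.142, 2.297, 0.001]
wrist_force: [0.4, 0.1, 0.4]
opening: 0.0554
```

```bash
python3 - <<'E'
from prof import *
save('w16','wrist');o=robot.get_obs();print(o['time'],o['eef_pos'],o['tcp_rot'],o['wrist_force'])
f,p=P('w16');W=cloud(f['d'],f)
m=(abs(W[...,1]-o['eef_pos'][1])<.013)&(abs(W[...,0]-o['eef_pos'][0])<.06)&(W[...,2]<.04)&(W[...,2]>0.006)
Z=W[m]
for s in (-1,1):
    k=(s*(Z[:,0]-.611)>.018); print(s,k.sum(),Z[k].min(0),Z[k].max(0))
E
```

```text
13.15 [ 0.61213601 -0.15814525 -0.02257996] [2.14145207e+00 2.29640502e+00 1.55167254e-03] [-0.2766687   0.19142241  1.12676372]
-1 1247 [ 0.57115178 -0.17004226  0.00642948] [ 0.58647085 -0.14648978  0.03998506]
1 1258 [ 0.63972099 -0.16615367  0.00601109] [ 0.67211846 -0.14515849  0.03997494]
```

View pics/w16.png

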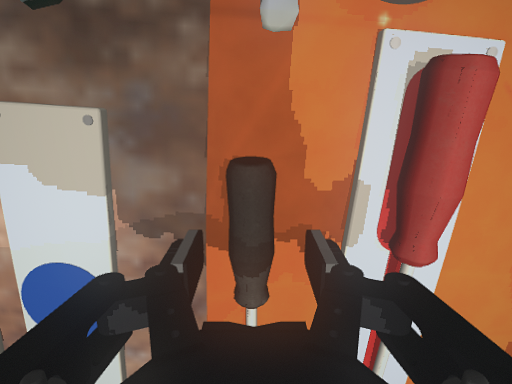

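Request:
{"method": "step_arm", "body": {
  "travel": [
    [0,0,0],
    [0,0,0],
    [0,0,0],
    [0,0,0],
    [0,0,0]
  ],
  "yaw": [0,0,0,0,0],
  "grip": [1,1,1,1,1],
  "newtons": 50
}}

```text
time: 13.65
eef_pos: [0.6116, -0.1583, -0.0229]
tcp_rot: [2.142, 2.297, 0.001]
wrist_force: [-0.3, 0.3, 6.1]
opening: 0.0222
```

Request:
{"method": "step_arm", "body": {
  "travel": [
    [0,0,0.3],
    [0,0,0.7],
    [0,0,1],
    [0,0,1],
    [0,0,1]
  ],
  "yaw": [0,0,0,0,0],
  "grip": [1,1,1,1,1]
}}

```text
time: 14.15
eef_pos: [0.6108, -0.1579, 0.0976]
tcp_rot: [-2.142, -2.297, 0.0]
wrist_force: [0.6, -0.3, -0.9]
opening: 0.0219
```

```bash
python3 - <<'E'
from prof import *
f,p=P('w15')
# black tile fits
for th in (120,140): print(rect('w15',0.008,(0.385,0.465,-0.32,-0.08),[0,0,th],[180,45,255])[0])
print('sil',rect('w15',0.008,(0.40,0.45,-0.29,-0.11),[0,0,0],[180,255,80])[0])
print('blue',rect('w15',0.008,(0.46,0.55,-0.29,-0.11),[100,120,60],[130,255,255])[0])
f,p=P('w10');print('w10 sil',rect('w10',0.008,(0.40,0.45,-0.29,-0.11),[0,0,0],[180,255,80])[0])
print('w10 blue',rect('w10',0.008,(0.46,0.55,-0.26,-0.11),[100,120,60],[130,255,255])[0])
print('scene sil',rect('scene2',0.008,(0.40,0.45,-0.29,-0.11),[0,0,0],[180,255,80])[0])
o=robot.get_obs();print(o['time'],o['eef_pos'],o['tcp_rot'],o['opening'])
E
```

```text
[(419.1, -204.3, 225.8, 68.3, -1.6)]
[(418.9, -204.2, 224.7, 67.9, -1.5)]
sil [(423.7, -205.2, 168.7, 24.2, -1.1)]
blue [(504.8, -201.8, 51.5, 51.5, -90.0)]
w10 sil [(423.8, -205.0, 169.1, 23.5, -1.8)]
w10 blue [(505.2, -201.8, 51.5, 51.5, -90.0)]
scene sil [(421.9, -204.7, 166.5, 24.0, -1.3)]
14.15 [ 0.61077235 -0.15792993  0.09757729] [-2.14210210e+00 -2.29736900e+00  1.11133765e-04] 0.021889104596871437
```

Request:
{"method": "step_arm", "body": {
  "travel": [
    [-0.5,0,1],
    [-1,-0.1,0.5],
    [-1,-0.1,0],
    [-1,-0.1,0],
    [-1,-0.1,0]
  ],
  "yaw": [0,-0.3,-0.4,-0.4,0],
  "grip": [1,1,1,1,1]
}}

```text
time: 14.65
eef_pos: [0.4748, -0.17, 0.1415]
tcp_rot: [2.251, 2.191, -0.0]
wrist_force: [-0.6, -0.8, -0.2]
opening: 0.0216
```

Request:
{"method": "step_arm", "body": {
  "travel": [
    [-1,0,0],
    [-0.5,0,0],
    [-0.2,0,0],
    [0,0,0],
    [0,0,0]
  ],
  "yaw": [0,0,0,0,0],
  "grip": [1,1,1,1,1]
}}

```text
time: 15.15
eef_pos: [0.426, -0.17, 0.1415]
tcp_rot: [2.249, 2.192, 0.001]
wrist_force: [-0.3, -0.3, -0.3]
opening: 0.0225
```

```bash
python3 - <<'E'
from prof import *
save('w17','wrist');save('w18','wrist');o=robot.get_obs();print(o['time'],o['eef_pos'],o['tcp_rot'],o['opening'])
Z=prof('w18',.425,.025,-.27,-.1,.15,.21)
E
```

```text
15.25 [ 0.4259859  -0.16978279  0.14123616] [-2.24938679e+00 -2.19295574e+00 -1.08148270e-03] 0.02213680362064296
w18 y range -0.2201 -0.1196
-0.217 131 0.4254 0.0061 0.1777
-0.202 296 0.4261 0.0197 0.1852
-0.187 750 0.4275 0.0247 0.2044
-0.172 1496 0.4267 0.0263 0.21
-0.157 3114 0.4251 0.0499 0.21
-0.142 1333 0.4278 0.0228 0.1904
-0.127 1779 0.4281 0.0239 0.1917
-0.112 31 0.4244 0.0101 0.1783
```

View pics/w18.png

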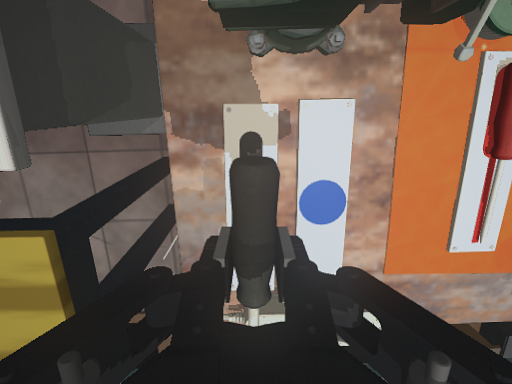

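Request:
{"method": "step_arm", "body": {
  "travel": [
    [-0.07,0,-1],
    [0,0,-1],
    [0,0,-1],
    [0,0,-1],
    [0,0,-0.6]
  ],
  "yaw": [0,0,0,0,0],
  "grip": [1,1,1,1,1]
}}

```text
time: 15.75
eef_pos: [0.4225, -0.1691, 0.0008]
tcp_rot: [-2.247, -2.191, 0.0]
wrist_force: [-1.0, -0.3, -0.7]
opening: 0.0222
```

Request:
{"method": "step_arm", "body": {
  "travel": [
    [0,0,-0.4],
    [0,0,-0.2],
    [0,0,0],
    [0,0,0],
    [0,0,0]
  ],
  "yaw": [0,0,0,0,0],
  "grip": [1,1,1,1,1]
}}

```text
time: 16.25
eef_pos: [0.4238, -0.1705, -0.0139]
tcp_rot: [2.249, 2.191, 0.001]
wrist_force: [0.1, -0.3, -0.6]
opening: 0.022
```

```bash
python3 - <<'E'
from prof import *
save('w19','wrist');o=robot.get_obs();print(o['time'],o['eef_pos'],o['tcp_rot'],o['opening'],o['wrist_force'])
f,p=P('w19');t=ortho(None,f['im'],0.008,0.37,0.47,-0.33,-0.07,0.0004,p,None);cv2.imwrite('pics/t19.png',t[:,:,::-1])
E
```

```text
16.3 [ 0.423714   -0.17044724 -0.01396386] [2.24943926e+00 2.19083368e+00 6.21227891e-04] 0.022473566366091855 [-0.44497953 -1.01242807 -1.03462947]
```

View pics/w19.png

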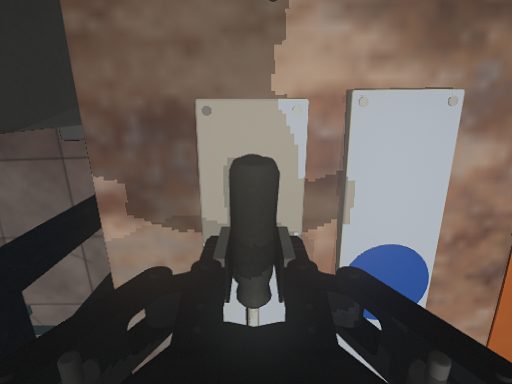

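Request:
{"method": "step_arm", "body": {
  "travel": [
    [0,0,-0.08],
    [0,0,0],
    [0,0,0],
    [0,0,0],
    [0,0,0.5]
  ],
  "yaw": [0,0,0,0,0],
  "grip": [1,1,-0.3,-0.3,-0.3]
}}

```text
time: 16.8
eef_pos: [0.4215, -0.1696, -0.0034]
tcp_rot: [-2.248, -2.19, 0.002]
wrist_force: [-0.1, -0.6, -0.3]
opening: 0.0556
```

Request:
{"method": "step_arm", "body": {
  "travel": [
    [0,0,1],
    [0,0,1],
    [0,0,1],
    [0,0,1],
    [0,0,1]
  ],
  "yaw": [0,0,0,0,0],
  "grip": [-0.3,-0.3,-0.3,-0.3,-0.3]
}}

```text
time: 17.3
eef_pos: [0.4228, -0.1699, 0.1491]
tcp_rot: [-2.25, -2.192, 0.0]
wrist_force: [0.3, 0.0, -0.4]
opening: 0.0556
```

```bash
python3 - <<'E'
from prof import *
save('w20','wrist');save('w21','wrist');o=robot.get_obs();print(o['time'],o['eef_pos'],o['tcp_rot'],o['opening'],o['wrist_force'])
f,p=P('w21');t=ortho(None,f['im'],0.008,0.37,0.47,-0.33,-0.07,0.0004,p,None);cv2.imwrite('pics/t21.png',t[:,:,::-1])
prof('w21',.423,.024,-.30,-.1,.0145,.05)
print(rect('w21',0.008,(0.385,0.465,-0.32,-0.08),[0,0,110],[180,60,255])[0])
E
```

```text
17.4 [ 0.42543153 -0.17084721  0.15181022] [2.24554366 2.18753149 0.00286864] 0.055252279358198646 [ 0.23132654 -0.07405267 -0.25811823]
w21 y range -0.2824 -0.1204
-0.277 22 0.4207 0.0039 0.016
-0.262 43 0.4211 0.004 0.0174
-0.247 48 0.4215 0.0063 0.0178
-0.232 68 0.4219 0.0063 0.0191
-0.217 69 0.4223 0.0062 0.0193
-0.202 115 0.4229 0.0194 0.0273
-0.187 201 0.4234 0.0189 0.0277
-0.172 256 0.4238 0.0231 0.0314
-0.157 300 0.424 0.0233 0.0317
-0.142 304 0.4244 0.0229 0.0321
-0.127 325 0.4254 0.0234 0.0327
[(425.0, -205.5, 228.0, 80.0, -0.0)]
```

View pics/w21.png

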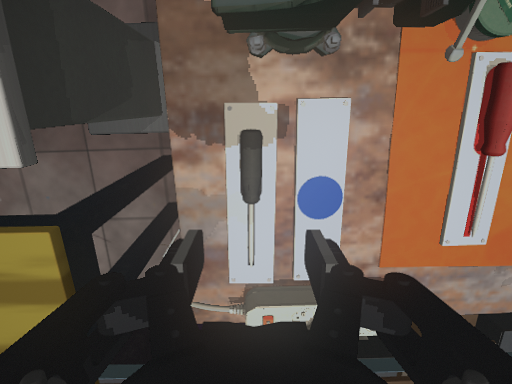

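View pics/t21.png

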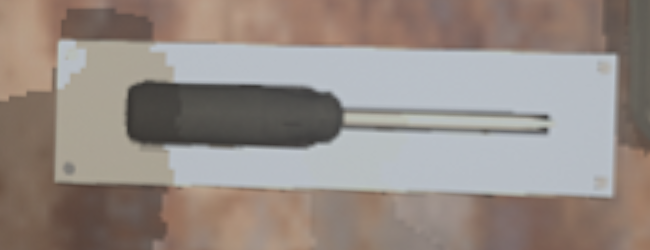

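Request:
{"method": "step_arm", "body": {
  "travel": [
    [0,0,1],
    [0,0,1],
    [0.2,0.5,1],
    [0.2,1,0],
    [0.2,1,0]
  ],
  "yaw": [0,0,0.5,0.5,0],
  "grip": [-0.3,-0.3,-0.3,-0.3,-0.3]
}}

```text
time: 17.9
eef_pos: [0.4414, -0.0946, 0.2382]
tcp_rot: [2.152, 2.287, 0.001]
wrist_force: [0.3, -0.1, -1.1]
opening: 0.0555
```

Request:
{"method": "step_arm", "body": {
  "travel": [
    [0.2,1,0],
    [0.2,1,0],
    [0.2,1,0],
    [0.2,1,0],
    [0.2,1,0]
  ],
  "yaw": [0,0,0,0,0],
  "grip": [-0.3,-0.3,-0.3,-0.3,-0.3]
}}

```text
time: 18.4
eef_pos: [0.4708, 0.056, 0.2373]
tcp_rot: [-2.153, -2.288, 0.001]
wrist_force: [0.4, 0.3, 1.1]
opening: 0.0556
```

Request:
{"method": "step_arm", "body": {
  "travel": [
    [0.3,1,0],
    [0.3,1,-0.5],
    [0.3,1,-1],
    [0.2,0.8,-1],
    [0,0,0]
  ],
  "yaw": [0,0,0,0,0],
  "grip": [-0.3,-0.3,-0.3,-0.3,-0.3]
}}

```text
time: 18.9
eef_pos: [0.501, 0.1719, 0.1582]
tcp_rot: [-2.142, -2.29, 0.007]
wrist_force: [-0.4, 0.5, -0.3]
opening: 0.0552
```

```bash
python3 - <<'E'
from prof import *
save('w22','wrist');save('w23','wrist');o=robot.get_obs();print(o['time'],o['eef_pos'],o['tcp_rot'],o['opening'])
for n in ['w23','scene1']: prof(n,.5,.045,.08,.31,.0055,.05,.01)
f,p=P('w23');t=ortho(None,f['im'],0.008,0.37,0.73,0.0,0.32,0.0006,p,None);cv2.imwrite('pics/t23.png',t[:,:,::-1])
E
```

```text
19.0 [0.50319995 0.16925853 0.16177858] [-2.14927181 -2.28862325  0.00253866] 0.05536024918418679
w23 y range 0.1002 0.2916
0.105 132 0.5114 0.0237 0.0124
0.115 134 0.5109 0.0212 0.0113
0.125 124 0.5101 0.0189 0.0118
0.135 127 0.5094 0.0187 0.0114
0.145 121 0.5092 0.0186 0.0115
0.155 132 0.5092 0.0184 0.0117
0.165 132 0.5085 0.0182 0.0122
0.175 136 0.5078 0.0181 0.0121
0.185 142 0.5076 0.0189 0.0115
0.195 151 0.507 0.0189 0.0119
0.205 145 0.5064 0.0185 0.012
0.215 149 0.5065 0.0184 0.0119
0.225 188 0.5051 0.0258 0.012
0.235 272 0.5045 0.0344 0.0117
0.245 341 0.5037 0.0406 0.0122
0.255 368 0.5037 0.0415 0.0121
0.265 391 0.5034 0.0442 0.0119
0.275 282 0.5024 0.0453 0.012
0.285 184 0.5004 0.0393 0.0112
0.295 8 0.4901 0.0053 0.0097
scene1 y range 0.0999 0.2906
0.105 42 0.512 0.0248 0.0131
0.115 42 0.5101 0.0198 0.0132
0.125 39 0.51 0.0183 0.0133
0.135 41 0.5089 0.0193 0.013
0.145 41 0.5086 0.0188 0.0121
0.155 43 0.5083 0.0196 0.0127
0.165 42 0.5079 0.0195 0.0119
0.175 40 0.5078 0.0187 0.0138
0.185 46 0.5069 0.0187 0.0128
0.195 42 0.507 0.0188 0.0125
0.205 48 0.5062 0.0199 0.0116
0.215 45 0.5057 0.0189 0.013
0.225 55 0.5043 0.025 0.0116
0.235 74 0.5042 0.0325 0.0125
0.245 97 0.5034 0.0385 0.0127
0.255 101 0.5026 0.0413 0.0127
0.265 102 0.5015 0.0428 0.0129
0.275 79 0.4999 0.0445 0.0128
0.285 53 0.4987 0.0362 0.012
```

View pics/w23.png

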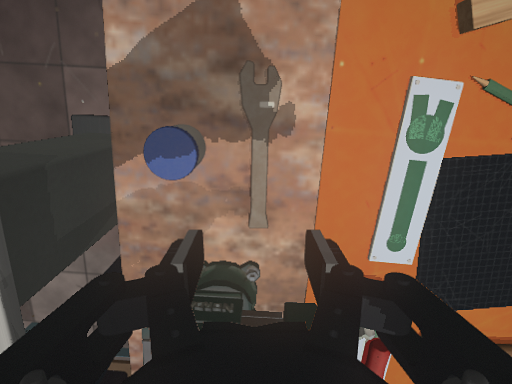

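View pics/t23.png

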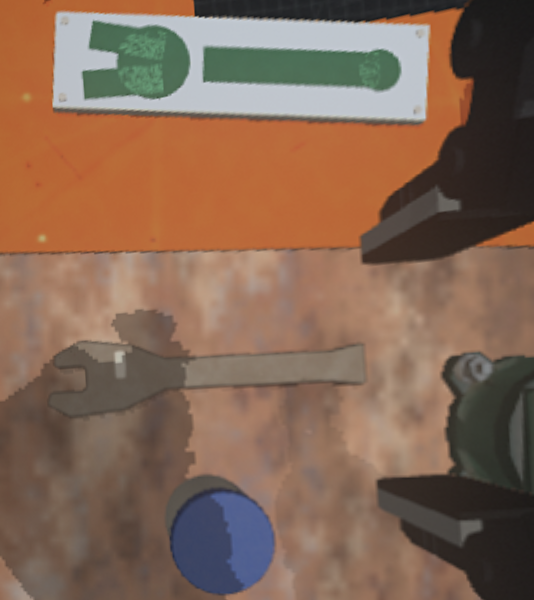

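Request:
{"method": "step_arm", "body": {
  "travel": [
    [0.13,0.5,-1],
    [0,0.55,-1],
    [0,0,-1],
    [0,0,-1],
    [0,0,-1]
  ],
  "yaw": [-0.15,0,0,0,0],
  "grip": [-0.3,-0.3,-0.3,-0.3,-0.3]
}}

```text
time: 19.5
eef_pos: [0.5094, 0.199, 0.013]
tcp_rot: [2.169, 2.27, 0.002]
wrist_force: [0.2, 0.1, 0.1]
opening: 0.0554
```

Request:
{"method": "step_arm", "body": {
  "travel": [
    [0,0,-0.6],
    [0,0,-0.4],
    [0,0,-0.2],
    [0,0,0],
    [0,0,0]
  ],
  "yaw": [0,0,0,0,0],
  "grip": [-0.3,-0.3,-0.3,-0.3,-0.3]
}}

```text
time: 20.0
eef_pos: [0.5088, 0.2005, -0.0221]
tcp_rot: [2.168, 2.273, 0.002]
wrist_force: [0.2, -0.1, 0.1]
opening: 0.0556
```

```bash
python3 - <<'E'
from prof import *
save('w24','wrist');o=robot.get_obs();print(o['time'],o['eef_pos'],o['tcp_rot'],o['wrist_force'])
f,p=P('w24');W=cloud(f['d'],f)
m=(abs(W[...,1]-.201)<.013)&(abs(W[...,0]-.507)<.045)&(W[...,2]<.03)&(W[...,2]>-0.005)&(f['im'].max(-1)<70)
Z=W[m]
for s in (-1,1):
    k=(s*(Z[:,0]-.507)>.022); print(s,k.sum(),np.percentile(Z[k][:,2],[0,2,5,20]).round(4),Z[k].min(0),Z[k].max(0))
E
```

```text
20.05 [ 0.50881014  0.20065379 -0.02203844] [2.16728795 2.27302769 0.0025721 ] [-0.66859298 -0.30019279  0.12471653]
-1 520 [-0.0019  0.0078  0.0097  0.0147] [ 0.46823742  0.18970799 -0.00194644] [0.48281698 0.212469   0.02998326]
1 446 [0.0084 0.01   0.0112 0.016 ] [0.53656641 0.19258153 0.00835756] [0.55048749 0.21399343 0.02999645]
```

View pics/w24.png

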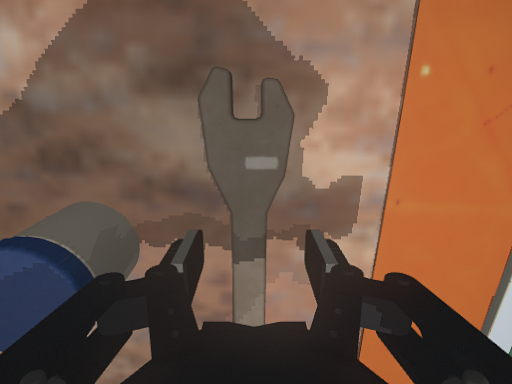

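Request:
{"method": "step_arm", "body": {
  "travel": [
    [-0.07,0,-0.17],
    [0,0,0],
    [0,0,0],
    [0,0,0],
    [0,0,0]
  ],
  "yaw": [0,0,0,0,0],
  "grip": [-0.3,-0.3,1,1,1],
  "newtons": 70
}}

```text
time: 20.55
eef_pos: [0.5068, 0.2013, -0.0265]
tcp_rot: [2.166, 2.273, 0.003]
wrist_force: [-2.4, 0.2, 11.8]
opening: 0.0176
```

Request:
{"method": "step_arm", "body": {
  "travel": [
    [0,0,0],
    [0,0,0],
    [0,0,0.2],
    [0,0,0.5],
    [0,0,1]
  ],
  "yaw": [0,0,0,0,0],
  "grip": [1,1,1,1,1]
}}

```text
time: 21.05
eef_pos: [0.504, 0.1994, 0.0218]
tcp_rot: [-2.166, -2.272, 0.006]
wrist_force: [0.0, 0.6, -3.1]
opening: 0.0177
```

```bash
python3 - <<'E'
from prof import *
save('w25','wrist');o=robot.get_obs();print(o['time'],o['eef_pos'],o['tcp_rot'],o['opening'],o['wrist_force'])
E
```

```text
21.1 [0.50728824 0.20169912 0.02795052] [2.16596764 2.2737795  0.0053731 ] 0.017473152803876443 [1.97802306 2.19665403 1.27431458]
```

View pics/w25.png

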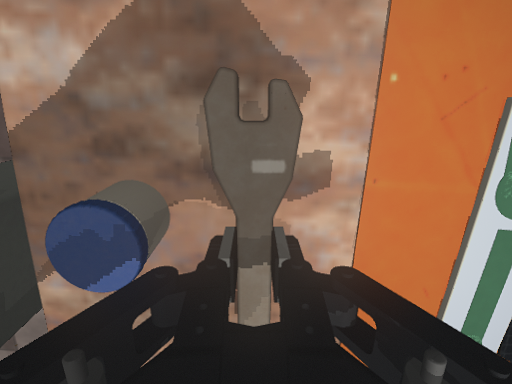

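Request:
{"method": "step_arm", "body": {
  "travel": [
    [0.3,0,1],
    [1,0,1],
    [1,0,0.7],
    [1,-0.2,0],
    [1,-0.2,0]
  ],
  "yaw": [0,-0.3,-0.3,-0.36,0],
  "grip": [1,1,1,1,1]
}}

```text
time: 21.6
eef_pos: [0.6363, 0.1885, 0.1056]
tcp_rot: [2.261, 2.18, 0.003]
wrist_force: [0.2, 0.5, -3.1]
opening: 0.0177
```

Request:
{"method": "step_arm", "body": {
  "travel": [
    [1,-0.3,0],
    [0.6,0,0],
    [0.22,0,0],
    [0,0,0],
    [0,0,0]
  ],
  "yaw": [0,0,0,0,0],
  "grip": [1,1,1,1,1]
}}

```text
time: 22.1
eef_pos: [0.6883, 0.1804, 0.1039]
tcp_rot: [-2.259, -2.182, 0.0]
wrist_force: [-0.5, -0.3, -2.9]
opening: 0.0174
```

```bash
python3 - <<'E'
from prof import *
save('w26','wrist');save('w27','wrist');o=robot.get_obs();print(o['time'],o['eef_pos'],o['tcp_rot'],o['opening'],o['wrist_force'])
z=o['eef_pos'][2]+.0265
Z=prof('w27',.69,.035,.08,.31,z+.003,z+.02,.01)
f,p=P('w27');t=ortho(None,f['im'],0.008,0.62,0.76,0.04,0.32,0.0005,p,None);cv2.imwrite('pics/t27.png',t[:,:,::-1])
E
```

```text
22.2 [0.68841381 0.18016514 0.10411241] [-2.25912721e+00 -2.18259755e+00  1.13825155e-05] 0.017854203500727115 [-0.67730204  0.51747857 -2.15908209]
w27 y range 0.1321 0.2715
0.135 299 0.6873 0.0187 0.1415
0.145 495 0.6879 0.0191 0.1415
0.155 512 0.6882 0.0188 0.1422
0.165 540 0.6885 0.0184 0.1417
0.175 606 0.6889 0.0181 0.1496
0.185 918 0.6895 0.045 0.1506
0.195 997 0.6862 0.0376 0.1506
0.205 859 0.6906 0.0277 0.1424
0.215 1263 0.6911 0.0358 0.143
0.225 1632 0.6905 0.0407 0.1423
0.235 1852 0.6912 0.0432 0.1423
0.245 1962 0.6916 0.0451 0.1422
0.255 1445 0.6911 0.0449 0.1427
0.265 878 0.6896 0.0386 0.1425
0.275 36 0.6796 0.0064 0.1414
```

View pics/w27.png

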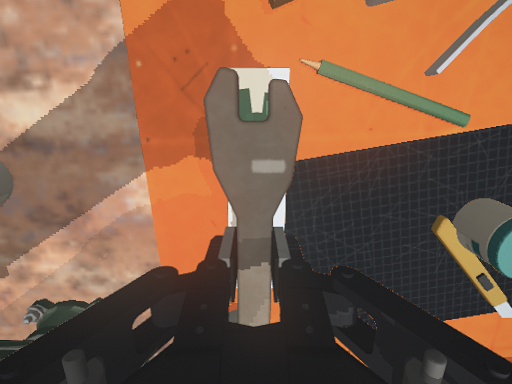

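Request:
{"method": "step_arm", "body": {
  "travel": [
    [0.05,0,-1],
    [0,0,-1],
    [0,0,-1],
    [0,0,-0.6],
    [0,0,-0.3]
  ],
  "yaw": [0,0,0,0,0],
  "grip": [1,1,1,1,1]
}}

```text
time: 22.7
eef_pos: [0.6896, 0.1791, -0.0151]
tcp_rot: [-2.26, -2.181, 0.004]
wrist_force: [-0.3, -0.0, -2.9]
opening: 0.0178
```

Request:
{"method": "step_arm", "body": {
  "travel": [
    [0,0,-0.1],
    [0,0,0],
    [0,0,0],
    [0,0,0],
    [0,0,0]
  ],
  "yaw": [0,0,0,0,0],
  "grip": [1,1,1,1,1]
}}

```text
time: 23.2
eef_pos: [0.6914, 0.1796, -0.0153]
tcp_rot: [2.261, 2.181, 0.002]
wrist_force: [-0.3, -0.1, -2.7]
opening: 0.0179
```

```bash
python3 - <<'E'
from prof import *
save('w28','wrist');o=robot.get_obs();print(o['time'],o['eef_pos'],o['tcp_rot'],o['opening'],o['wrist_force'])
E
```

```text
23.25 [ 0.69126485  0.17953636 -0.01559757] [2.26074884e+00 2.18082981e+00 1.32731100e-03] 0.017922093043072965 [ 0.39854306 -0.25799228 -1.61527397]
```

View pics/w28.png

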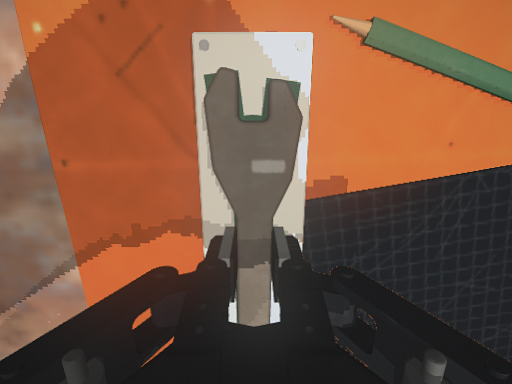

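Request:
{"method": "step_arm", "body": {
  "travel": [
    [0,0,-0.08],
    [0,0,0],
    [0,0,0],
    [0,0,0],
    [0,0,0.4]
  ],
  "yaw": [0,0,0,0,0],
  "grip": [1,1,-0.3,-0.3,-0.3]
}}

```text
time: 23.75
eef_pos: [0.6897, 0.1789, -0.0081]
tcp_rot: [-2.26, -2.18, 0.004]
wrist_force: [0.2, 1.1, -0.4]
opening: 0.0553
```

Request:
{"method": "step_arm", "body": {
  "travel": [
    [0,0,1],
    [0,0,1],
    [0,0,1],
    [0,0,1],
    [-0.5,0,1]
  ],
  "yaw": [0,0,0,0,0],
  "grip": [-0.3,-0.3,-1,-1,-1]
}}

```text
time: 24.25
eef_pos: [0.6768, 0.179, 0.1454]
tcp_rot: [2.262, 2.179, 0.002]
wrist_force: [-0.0, -0.0, -0.3]
opening: 0.0858
```

```bash
python3 - <<'E'
from prof import *
save('w29','wrist');save('w30','wrist');o=robot.get_obs();print(o['time'],o['eef_pos'],o['tcp_rot'],o['opening'],o['wrist_force'])
Z=prof('w30',.69,.026,.06,.30,.0135,.03,.015)
f,p=P('w30');t=ortho(None,f['im'],0.008,0.62,0.76,0.04,0.32,0.0005,p,None);cv2.imwrite('pics/t30.png',t[:,:,::-1])
E
```

```text
24.35 [0.67693144 0.18166079 0.15038218] [2.25759224 2.18029238 0.01262318] 0.08520144126592812 [0.50184358 0.1173344  0.52795007]
w30 y range 0.08 0.2707
0.082 142 0.6885 0.0244 0.0192
0.098 192 0.6887 0.0218 0.0194
0.112 190 0.6891 0.0192 0.0192
0.128 191 0.69 0.0178 0.019
0.143 193 0.6903 0.0175 0.0194
0.158 217 0.6913 0.0186 0.0195
0.172 218 0.6916 0.0182 0.0196
0.188 226 0.6926 0.0192 0.0198
0.202 286 0.6936 0.0262 0.0197
0.218 454 0.6929 0.0386 0.0202
0.232 569 0.6941 0.0425 0.02
0.248 512 0.6937 0.044 0.02
0.262 276 0.6925 0.0417 0.0198
```

View pics/w30.png

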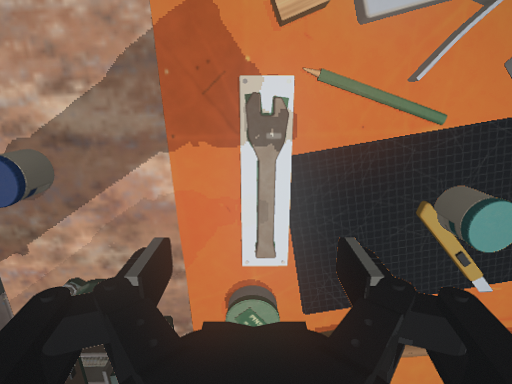

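View pics/t30.png

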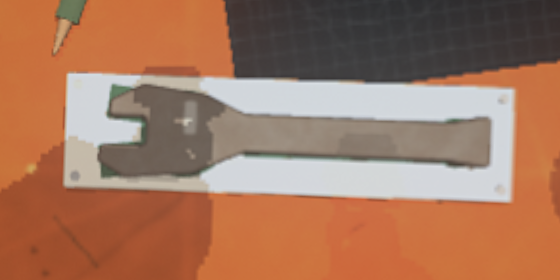

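```bash
python3 - <<'E'
from prof import *
def lid(n):
    f,p=P(n);W=cloud(f['d'],f);h=cv2.cvtColor(f['im'],cv2.COLOR_RGB2HSV)
    m=(h[...,0]>100)&(h[...,0]<130)&(h[...,1]>100)&(abs(W[...,0]-.41)<.06)&(abs(W[...,1]-.2)<.07)&(f['d']>0)&(W[...,2]>.05)
    Z=W[m]; print(n,len(Z)); 
    if len(Z)>10:
        print(Z[:,2].mean().round(4),Z.min(0).round(4),Z.max(0).round(4),((Z.min(0)+Z.max(0))/2).round(4))
        (c,r)=cv2.minEnclosingCircle((Z[:,:2]*1000).astype(np.float32)); print('circ',c,r)
for n in ['scene0','scene1','scene2','w23','w3','w24']: lid(n)
print(robot.get_obs()['q'])
E
```

```text
scene0 625
0.0568 [0.391  0.1695 0.0501] [0.4431 0.2215 0.061 ] [0.417  0.1955 0.0555]
circ (417.3343200683594, 195.220703125) 26.667991638183594
scene1 615
0.0566 [0.3911 0.1694 0.05  ] [0.4423 0.2216 0.0609] [0.4167 0.1955 0.0555]
circ (418.0706787109375, 195.24937438964844) 26.946002960205078
scene2 623
0.0567 [0.3916 0.1692 0.0502] [0.4428 0.2216 0.0609] [0.4172 0.1954 0.0556]
circ (417.571044921875, 195.92059326171875) 26.9259090423584
w23 1432
0.0568 [0.3934 0.1698 0.0513] [0.4445 0.2211 0.0589] [0.4189 0.1955 0.0551]
circ (418.5953369140625, 195.326416015625) 26.194190979003906
w3 1469
0.0566 [0.3934 0.1702 0.0504] [0.4447 0.2212 0.059 ] [0.4191 0.1957 0.0547]
circ (419.1117248535156, 195.16030883789062) 26.164690017700195
w24 5961
0.0561 [0.4048 0.1727 0.05  ] [0.4496 0.2218 0.0908] [0.4272 0.1973 0.0704]
circ (425.36163330078125, 194.2356719970703) 29.586618423461914
[ 0.13484291  0.68630573 -0.76828351  1.18748717  0.46183976  1.42861977
 -0.60813665]
```

Request:
{"method": "step_arm", "body": {
  "travel": [
    [-0.8,0,1],
    [-1,0,0.5],
    [-1,0,0],
    [-1,0,0],
    [-1,0,0]
  ],
  "yaw": [-1,-1,-1,-1,-1],
  "grip": [-1,-1,-1,-1,-1]
}}

```text
time: 24.85
eef_pos: [0.5306, 0.1796, 0.1888]
tcp_rot: [2.682, 1.635, 0.001]
wrist_force: [0.1, -0.3, -0.3]
opening: 0.0852
```

Request:
{"method": "step_arm", "body": {
  "travel": [
    [-1,0,0],
    [-1,0,0],
    [-1,0,0],
    [-1,0,0],
    [0,0,0]
  ],
  "yaw": [-1,-1,-1,-1,-1],
  "grip": [-1,-1,-1,-1,-1]
}}

```text
time: 25.35
eef_pos: [0.4087, 0.1802, 0.1889]
tcp_rot: [2.969, 1.02, 0.0]
wrist_force: [0.7, 0.1, 0.3]
opening: 0.0852
```

Request:
{"method": "step_arm", "body": {
  "travel": [
    [0,0,0],
    [0,0,0],
    [0,0,0],
    [0,0,0],
    [0,0,0]
  ],
  "yaw": [-1,-1,-1,-1,-1],
  "grip": [-1,-1,-1,-1,-1]
}}

```text
time: 25.85
eef_pos: [0.4117, 0.1796, 0.1888]
tcp_rot: [3.122, 0.35, 0.001]
wrist_force: [-0.4, -0.9, -0.2]
opening: 0.0855
```

```bash
python3 - <<'E'
from prof import *
save('w31','wrist');o=robot.get_obs();print(o['time'],o['eef_pos'],o['tcp_rot'],o['q'])
E
```

```text
25.9 [0.41173773 0.1796633  0.18876522] [3.12270137e+00 3.41397309e-01 1.18498459e-03] [ 0.28441303  0.05494613 -0.78439182  1.82004005  0.04105162  1.28228125
 -1.86389318]
```

Request:
{"method": "step_arm", "body": {
  "travel": [
    [0.2,0.53,0],
    [0,0,0],
    [0,0,-1],
    [0,0,0],
    [0,0,0]
  ],
  "yaw": [-1,-1,-0.5,0,0],
  "grip": [-1,-1,-1,-1,-1]
}}

```text
time: 26.4
eef_pos: [0.4174, 0.1953, 0.1586]
tcp_rot: [3.141, 0.017, -0.002]
wrist_force: [-0.2, 0.3, 0.7]
opening: 0.0853
```

```bash
python3 - <<'E'
from prof import *
save('w32','wrist');o=robot.get_obs();print(o['time'],o['eef_pos'],o['tcp_rot'],o['q'])
f,p=P('w32');print(project([[.418,.1955,.058],[.418,.1955,0]],p))
E
```

```text
26.45 [0.41798844 0.19550909 0.15921333] [-3.14138243e+00 -1.59622759e-02 -7.33124015e-04] [ 0.2376175   0.11766813 -0.78986697  1.83743838  0.08894687  1.2219154
 -2.13985027]
[[255.16750283 183.30202096]
 [255.01908017 170.59432905]]
```

View pics/w32.png

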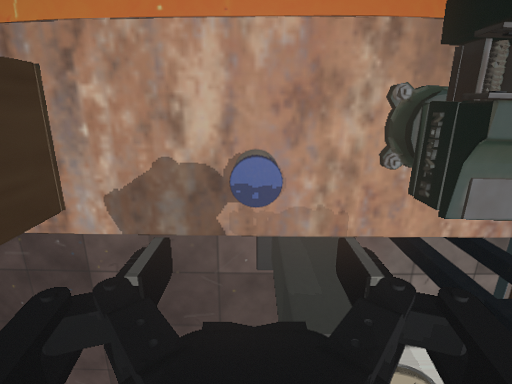

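Request:
{"method": "step_arm", "body": {
  "travel": [
    [0,0,-1],
    [0,0,-1],
    [0,0,-1],
    [0,0,-1],
    [0,0,-1]
  ],
  "yaw": [0,0,0,0,0],
  "grip": [-1,-1,-1,-1,-1]
}}

```text
time: 26.95
eef_pos: [0.4192, 0.1955, 0.0086]
tcp_rot: [-3.141, -0.014, -0.004]
wrist_force: [-0.0, -0.3, 0.4]
opening: 0.0855
```

Request:
{"method": "step_arm", "body": {
  "travel": [
    [0,0,-0.6],
    [0,0,-0.3],
    [0,0,0],
    [0,0,0],
    [0,0,0]
  ],
  "yaw": [0,0,0,0,0],
  "grip": [-1,-1,-1,-1,-1]
}}

```text
time: 27.45
eef_pos: [0.419, 0.1957, -0.0174]
tcp_rot: [-3.141, -0.012, -0.004]
wrist_force: [-0.1, -0.1, 0.4]
opening: 0.0857
```

```bash
python3 - <<'E'
from prof import *
save('w33','wrist');save('side3','side');o=robot.get_obs();print(o['time'],o['eef_pos'],o['tcp_rot'],o['wrist_force'])
E
```

```text
27.55 [ 0.41874907  0.19554076 -0.01772134] [-3.14114883e+00 -1.20648643e-02 -3.02250628e-03] [-0.28952883  0.43818933 -0.33137523]
```

View pics/w33.png

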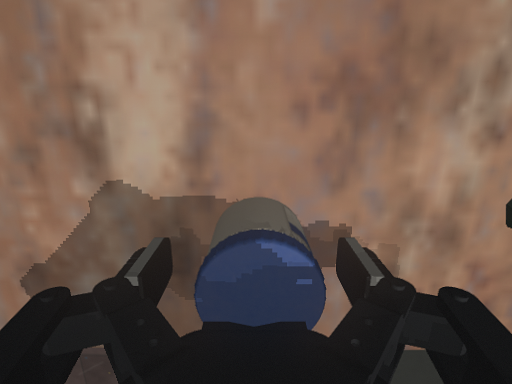

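View pics/side3.png

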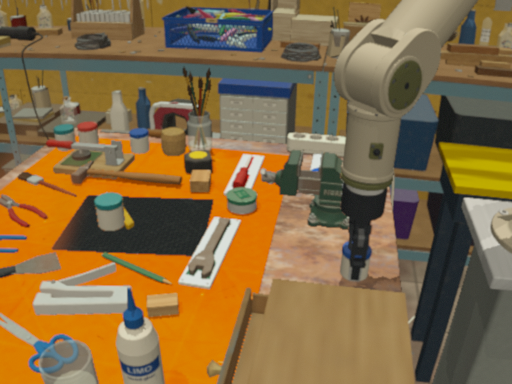

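Request:
{"method": "step_arm", "body": {
  "travel": [
    [0,0,0],
    [0,0,0],
    [0,0,0],
    [0,0,0],
    [0,0,0.2]
  ],
  "yaw": [0,0,0,0,0],
  "grip": [1,1,1,1,1],
  "newtons": 50
}}

```text
time: 28.05
eef_pos: [0.4173, 0.195, -0.013]
tcp_rot: [3.141, 0.012, -0.002]
wrist_force: [-0.1, -0.4, -0.8]
opening: 0.0516
```

Request:
{"method": "step_arm", "body": {
  "travel": [
    [0,0,0.6],
    [0,0,1],
    [0,0,1],
    [0,0,1],
    [0,0,1]
  ],
  "yaw": [0,0,0,0,0],
  "grip": [1,1,1,1,1]
}}

```text
time: 28.55
eef_pos: [0.4174, 0.1954, 0.1265]
tcp_rot: [-3.141, -0.013, 0.001]
wrist_force: [0.8, -0.4, -1.1]
opening: 0.0515
```

```bash
python3 - <<'E'
from prof import *
save('w34','wrist');save('side4','side');o=robot.get_obs();print(o['time'],o['eef_pos'],o['tcp_rot'],o['wrist_force'],o['opening'])
cv2.imwrite('pics/s4.png',cv2.resize(np.load('pics/side4.npz')['im'][150:330,250:430,::-1],None,fx=3,fy=3))
E
```

```text
28.65 [0.41996819 0.19666038 0.12923421] [-3.13974215 -0.01260942 -0.01000389] [ 0.47762771  1.13919588 -1.64755126] 0.05150510677550276
```

View pics/s4.png

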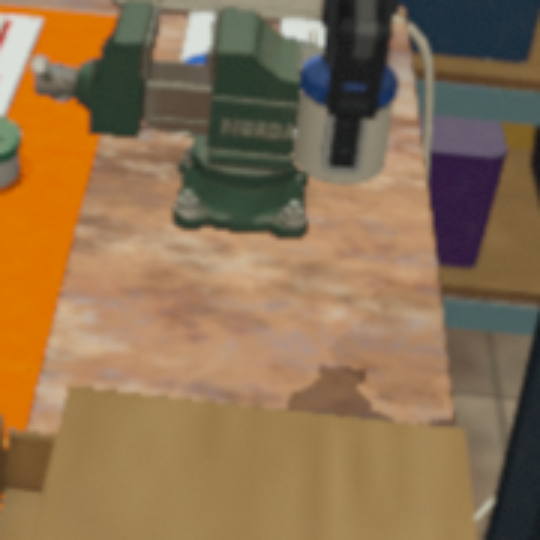

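View pics/w34.png

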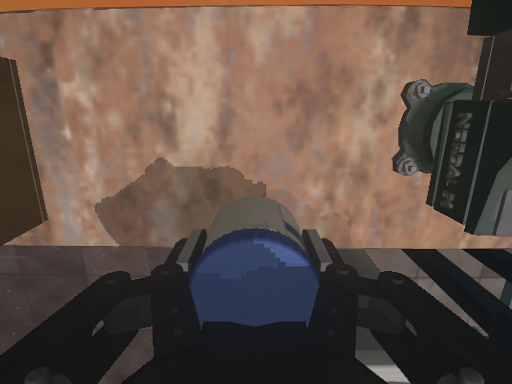

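Request:
{"method": "step_arm", "body": {
  "travel": [
    [0,0,1],
    [0,0,1],
    [0.2,-0.5,1],
    [0.2,-1,0.7],
    [0.2,-1,0]
  ],
  "yaw": [0,0,0,0,0],
  "grip": [1,1,1,1,1]
}}

```text
time: 29.15
eef_pos: [0.437, 0.1205, 0.2387]
tcp_rot: [-3.141, -0.015, -0.007]
wrist_force: [0.7, 0.9, -1.9]
opening: 0.0514
```

Request:
{"method": "step_arm", "body": {
  "travel": [
    [0.2,-1,0],
    [0.2,-1,0],
    [0.2,-1,0],
    [0.2,-1,0],
    [0.2,-1,0]
  ],
  "yaw": [0,0,0,0,0],
  "grip": [1,1,1,1,1]
}}

```text
time: 29.65
eef_pos: [0.4655, -0.0309, 0.2354]
tcp_rot: [-3.141, -0.012, 0.002]
wrist_force: [0.6, 0.5, -1.6]
opening: 0.0512
```

Request:
{"method": "step_arm", "body": {
  "travel": [
    [0.3,-1,0],
    [0.3,-1,0],
    [0.3,-1,0],
    [0.2,-1,0],
    [0.15,-1,0]
  ],
  "yaw": [0,0,0,0,0],
  "grip": [1,1,1,1,1]
}}

```text
time: 30.15
eef_pos: [0.5032, -0.1807, 0.2351]
tcp_rot: [-3.141, -0.013, 0.002]
wrist_force: [0.6, -0.3, -1.5]
opening: 0.0519
```

Request:
{"method": "step_arm", "body": {
  "travel": [
    [0,-0.75,0],
    [0,0,-1],
    [0,0,-1],
    [0,0,-1],
    [0,0,-1]
  ],
  "yaw": [0,0,0,0,0],
  "grip": [1,1,1,1,1]
}}

```text
time: 30.65
eef_pos: [0.5027, -0.2019, 0.1142]
tcp_rot: [-3.141, -0.012, 0.002]
wrist_force: [0.2, -0.3, -1.8]
opening: 0.0514
```

```bash
python3 - <<'E'
from prof import *
save('w35','wrist');save('w36','wrist');o=robot.get_obs();print(o['time'],o['eef_pos'],o['tcp_rot'],o['wrist_force'],o['opening'],o['q'])
f,p=P('w36')
W=cloud(f['d'],f);h=cv2.cvtColor(f['im'],cv2.COLOR_RGB2HSV)
m=(h[...,0]>100)&(h[...,0]<130)&(h[...,1]>100)&(W[...,2]>.1)&(f['d']>0)
Z=W[m];print(len(Z),Z.min(0),Z.max(0))
z=np.median(Z[:,2]);
print(z,rect('w36',z,(0.45,0.56,-0.26,-0.14),[100,100,30],[130,255,255])[0])
E
```

```text
30.75 [ 0.49979379 -0.2009549   0.11124636] [-3.13760174 -0.01254284  0.01341716] [-0.6339153  -0.46829674 -1.98844642] 0.05188959887299093 [ 0.68169525  0.30431076 -0.43014128  1.71392618  0.1349479   1.1623139
 -1.34873743]
9682 [ 0.48603163 -0.22640124  0.17289862] [ 0.52789409 -0.17370145  0.2165889 ]
0.18352609844564105 [(509.0, -199.8, 50.5, 44.0, -0.0), (551.6, -200.8, 17.7, 16.8, -2.5)]
```

View pics/w36.png

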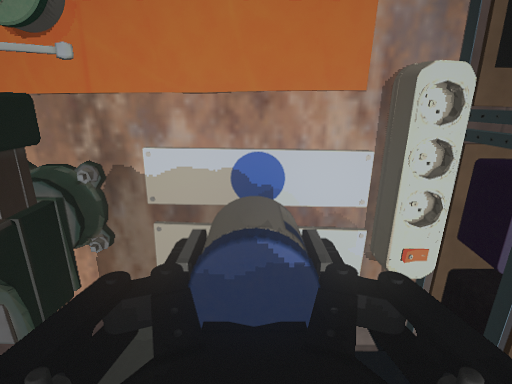

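```bash
python3 - <<'E'
from prof import *
save('w37','wrist');o=robot.get_obs();print(o['time'],o['eef_pos'])
f,p=P('w37')
t=ortho(None,f['im'],0.008,0.44,0.56,-0.33,-0.08,0.0005,p,None);cv2.imwrite('pics/t37.png',t[:,:,::-1])
W=cloud(f['d'],f);h=cv2.cvtColor(f['im'],cv2.COLOR_RGB2HSV)
m=(h[...,0]>100)&(h[...,0]<130)&(h[...,1]>100)&(f['d']>0)&(W[...,2]>.1); Z=W[m];print(Z.min(0),Z.max(0))
m=(h[...,0]>100)&(h[...,0]<130)&(h[...,1]>100)&(f['d']>0)&(W[...,2]<.02)&(abs(W[...,1]+.2)<.04)&(abs(W[...,0]-.5)<.05); Z=W[m];print('spot',Z.min(0),Z.max(0))
E
```

```text
30.8 [ 0.50147259 -0.2014652   0.11408835]
[ 0.48712528 -0.22631704  0.17473822] [ 0.52797802 -0.173553    0.21907529]
spot [ 0.48286634 -0.22905628  0.00514639] [ 0.53060954 -0.17699673  0.00943062]
```

View pics/t37.png

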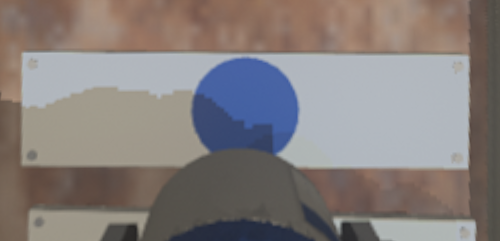

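Request:
{"method": "step_arm", "body": {
  "travel": [
    [0.1,-0.08,-1],
    [0,0,-1],
    [0,0,-1],
    [0,0,-0.6],
    [0,0,-0.4]
  ],
  "yaw": [0,0,0,0,0],
  "grip": [1,1,1,1,1]
}}

```text
time: 31.3
eef_pos: [0.5069, -0.2048, -0.0036]
tcp_rot: [3.141, 0.012, 0.001]
wrist_force: [-0.0, -0.9, -1.4]
opening: 0.0516
```

Request:
{"method": "step_arm", "body": {
  "travel": [
    [0,0,0],
    [0,0,0],
    [0,0,0],
    [0,0,0],
    [0,0,0]
  ],
  "yaw": [0,0,0,0,0],
  "grip": [1,1,1,1,1]
}}

```text
time: 31.8
eef_pos: [0.5069, -0.2049, -0.0029]
tcp_rot: [3.141, 0.012, 0.002]
wrist_force: [0.2, 1.0, -1.0]
opening: 0.0517
```

```bash
python3 - <<'E'
from prof import *
save('w38','wrist');o=robot.get_obs();print(o['time'],o['eef_pos'],o['wrist_force'],o['opening'])
f,p=P('w38')
t=ortho(None,f['im'],0.008,0.44,0.56,-0.33,-0.08,0.0005,p,None);cv2.imwrite('pics/t38.png',t[:,:,::-1])
W=cloud(f['d'],f);h=cv2.cvtColor(f['im'],cv2.COLOR_RGB2HSV)
m=(h[...,0]>100)&(h[...,0]<130)&(h[...,1]>100)&(f['d']>0)&(W[...,2]>.04); Z=W[m];print(Z.min(0),Z.max(0))
E
```

```text
31.85 [ 0.50676368 -0.20478724 -0.00312347] [-0.35754894 -0.08482683 -2.34687822] 0.05153799564755434
[ 0.49330179 -0.26773157  0.06577104] [ 0.53405669 -0.17757356  0.11219279]
```

View pics/w38.png

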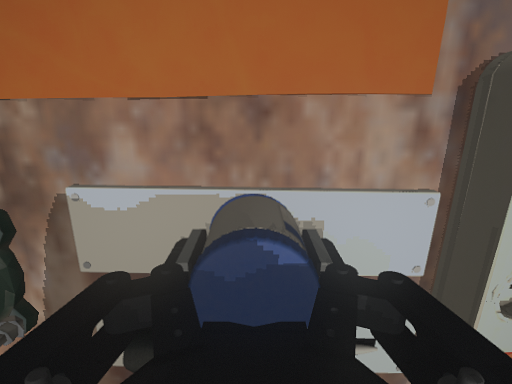

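Request:
{"method": "step_arm", "body": {
  "travel": [
    [-0.08,0.05,0],
    [0,0,-0.1],
    [0,0,-0.1],
    [0,0,0],
    [0,0,0]
  ],
  "yaw": [0,0,0,0,0],
  "grip": [1,1,1,1,1]
}}

```text
time: 32.35
eef_pos: [0.5039, -0.2031, -0.01]
tcp_rot: [-3.141, -0.012, 0.0]
wrist_force: [-0.1, 0.3, -0.5]
opening: 0.0512
```

```bash
python3 - <<'E'
from prof import *
save('w39','wrist');o=robot.get_obs();print(o['time'],o['eef_pos'],o['wrist_force'],o['opening'])
f,p=P('w39')
W=cloud(f['d'],f);h=cv2.cvtColor(f['im'],cv2.COLOR_RGB2HSV)
m=(h[...,0]>100)&(h[...,0]<130)&(h[...,1]>100)&(f['d']>0)&(W[...,2]>.04)&(abs(W[...,1]+.2)<.04); Z=W[m];print(Z.min(0),Z.max(0))
E
```

```text
32.4 [ 0.50392296 -0.20307078 -0.00992095] [ 0.64268532 -0.71377136 -1.17470739] 0.05169720051033611
[ 0.49086834 -0.22808954  0.05454319] [ 0.53132262 -0.1757691   0.09868068]
```

View pics/w39.png

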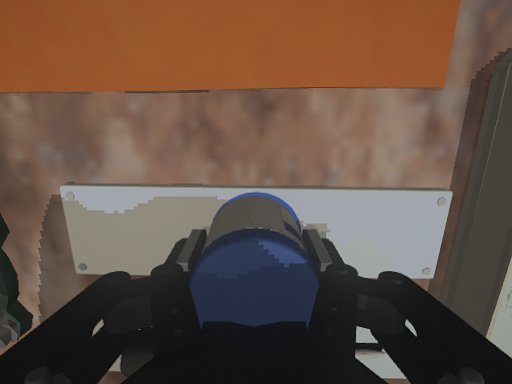

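Request:
{"method": "step_arm", "body": {
  "travel": [
    [0.02,0,-0.05],
    [0,0,0],
    [0,0,0],
    [0,0,0],
    [0,0,0]
  ],
  "yaw": [0,0,0,0,0],
  "grip": [1,1,-1,-1,-1]
}}

```text
time: 32.9
eef_pos: [0.5047, -0.2031, -0.0113]
tcp_rot: [-3.141, -0.012, -0.0]
wrist_force: [0.4, -0.1, 0.4]
opening: 0.0853
```

Request:
{"method": "step_arm", "body": {
  "travel": [
    [0,0,0.3],
    [0,0,0.7],
    [0,0,1],
    [0,0,1],
    [0,0,1]
  ],
  "yaw": [0,0,0,0,0],
  "grip": [-1,-1,-1,-1,-1]
}}

```text
time: 33.4
eef_pos: [0.5046, -0.203, 0.1106]
tcp_rot: [-3.142, -0.013, -0.001]
wrist_force: [0.6, -0.3, -0.8]
opening: 0.0854
```

Request:
{"method": "step_arm", "body": {
  "travel": [
    [0,0,1],
    [0,0,1],
    [-0.3,-0.5,1],
    [-0.3,-1,0],
    [-0.3,-1,0]
  ],
  "yaw": [0,0,0,0,0],
  "grip": [-1,-1,-1,-1,-1]
}}

```text
time: 33.9
eef_pos: [0.4782, -0.2786, 0.201]
tcp_rot: [3.14, 0.015, 0.005]
wrist_force: [-0.5, 0.1, -1.0]
opening: 0.0855
```

```bash
python3 - <<'E'
from prof import *
save('w40','wrist');save('w41','wrist');save('scene5','scene');save('side5','side');o=robot.get_obs();print(o['time'],o['eef_pos'],o['wrist_force'],o['opening'])
for n in('scene5','w41'):
    f,p=P(n);W=cloud(f['d'],f);h=cv2.cvtColor(f['im'],cv2.COLOR_RGB2HSV)
    m=(h[...,0]>100)&(h[...,0]<130)&(h[...,1]>100)&(f['d']>0)&(W[...,2]>.055)&(W[...,2]<.08)&(abs(W[...,1]+.2)<.04)&(abs(W[...,0]-.505)<.05); Z=W[m];print(n,len(Z),Z.min(0),Z.max(0),(Z.min(0)+Z.max(0))/2)
prof('w41',.693,.024,-.27,-.05,.014,.05)
E
```

```text
34.1 [ 0.47727423 -0.27857982  0.19908266] [ 0.08553757 -0.47746737  0.0152699 ] 0.08551371948663133
scene5 308 [ 0.47772074 -0.2243844   0.05504099] [ 0.52700698 -0.17445831  0.06856448] [ 0.50236386 -0.19942135  0.06180273]
w41 1607 [ 0.48335037 -0.22711437  0.06237152] [ 0.52996764 -0.17599905  0.0677074 ] [ 0.50665901 -0.20155671  0.06503946]Traceback (most recent call last):
  File "<stdin>", line 6, in <module>
  File "prof.py", line 5, in prof
    Z=W[m]; print(n,'y range',Z[:,1].min().round(4),Z[:,1].max().round(4))
                              ~~~~~~~~~~^^
    return umr_minimum(a, axis, None, out, keepdims, initial, where)
ValueError: zero-size array to reduction operation minimum which has no identity
```

View pics/scene5.png

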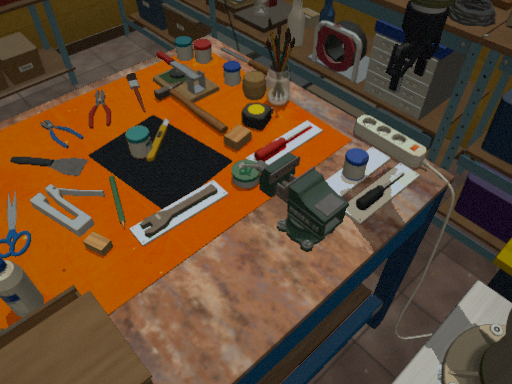

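View pics/w41.png

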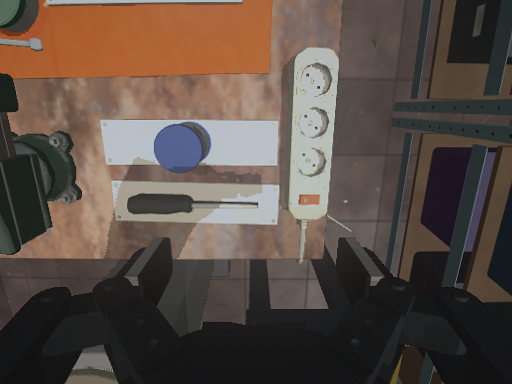

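```bash
python3 - <<'E'
from prof import *
for q in ['pine_block','nail_tin']:
    print(q,[(np.round(x['point'],3).tolist(),round(x['p'],2)) for x in robot.recognise('scene',q)[:2]])
print(robot.get_obs()['time'],robot.finish_job())
E
```

```text
pine_block [([0.775, -0.066, 0.033], 0.63)]
nail_tin [([0.657, 0.006, 0.034], 0.62)]
the job is handed in; nothing more can be done
34.2 None
```

I put all four things back in the order asked: red screwdriver, black screwdriver, spanner, then the nearer blue-lidded pot. I handed the job in at 34.2 s with the gripper open and clear of everything.

**Last checks**
- **Red screwdriver:** it is on its silhouette the right way round, but about 1° skewed. That leaves it about 1.2 mm sideways at mid-length and about 2.6 mm at the blade tip. I judged this good enough and did not correct it, and I could not re-measure it at the end because the last wrist view did not show it.
- **Black screwdriver and spanner:** both lie squarely on their silhouettes, within about 1–2 mm.
- **Pot:** it stands upright on the blue spot, within about 1–2 mm by the wrist camera. The scene camera put the lid about 3 mm off, though from its angle part of that may be the view.
- **Pine block and tin:** both were found within 2 mm of where they started.

**What went wrong or disagreed**
- **First grasp missed:** the gripper closed on nothing above the red handle. All three cameras showed the fingertips about 31 mm above the reported TCP, so I allowed for that in every later move. The screwdriver was not disturbed.
- **Forces:** the highest wrist force I read was about 12 N, while gripping the spanner.

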